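# Pry the snap-fit cover off the control box

### The job

We need to get at the fuses in the grey control box. Put one end of the flat bar into the notch under the upper edge of the box's snap-fit cover and lever the cover up until its catches let go and it stays up by itself; do not take hold of it before. Then put the bar down flat on the table, lift the loosened cover off with the gripper and lay it flat on the table too, without shoving the other loose things about.

Things in the scene. Friction and masses are not known exactly. Their poses are not given: they have to be found in the camera images.
- control_box: Grey sheet-steel box fixed to the table, 140 (x) x 116 (y) mm, hollow, with a 20 mm foot each side. Top face slopes 30 deg, from 36 mm high at the front (-x) to 117 at the back (+x). Origin: on the table under the box; x level, to the back, z up. It stands with its back wall (outer face at x = 78 mm) roughly to the robot's right. The cover lies in the face, flush with 24 mm rims either side.
- notch (a point): Centre of the pry notch in the back wall, at the wall's outer face: an opening 34 mm wide (y) and 12 high (square to the cover), right under the cover's upper edge. Its sill, the lever's fulcrum, is a round rod along y, 5 mm thick, its axis 2.5 mm to -x and 11 mm below this point. Free for 45 mm inward to a bar parallel to the cover, heading to -x of the box and 30 deg down. Axes as control_box.
- box_cover: Bare metal plate 126 (x) x 64 (y) x 7 mm, 5 ribs on top, two rails beneath (25 mm deep in all), 0.16 kg. Origin: middle of outer face; x up the slope to the notch, z outward. Sprung balls either side, 20 mm up-slope of the origin, hold it (15 N) until its upper edge is 11 mm up. Freed, it pivots on its lower end and rests a bit askew on the balls, upper edge 18, middle 10 mm proud; grip across y.
- cover_lip (a point): Middle of the cover's upper edge, on its outer face, above the notch (63 mm along the cover's x). Axes as box_cover.
- flat_bar: Plain dark steel flat bar off-cut, 170 mm long (its y) x 20 wide (x) x 8 thick (z), 0.17 kg, both ends alike. Lies flat on the table to the robot's right of the box, pointing roughly at it; the table round it is clear for laying things down. Origin: centre of its underside. Held 80 mm from the sill with 30 mm past it, it needs about 6 N and some 35 deg of levering.
- scriber: Bystander: scriber, 166 mm long (y) x 19 mm, black grip. Origin: under its middle.
- slag_hammer: Bystander: slag hammer, 280 mm long (y), head 123 mm. Origin: under its middle.
- magnet_square: Bystander: red welding magnet, 74 x 90 x 22 mm. Origin: under its middle.
- weld_coupon: Bystander: dark steel practice plate with a bead, 70 x 60 x 12 mm. Origin: under its middle.
- pipe_tall: Bystander: rusty pipe off-cut standing up, 34 mm across, 50 mm high. Origin: centre of its foot.
Mind the look-alikes: they are no part of the job. What is meant by the box_cover is not yellow, and is the larger of those in its own colour.

How it is judged:
By the outcome, as a careful person would: the job done as asked, in the order asked, and still so for the second after the job is handed in, with the robot touching nothing.
It also fails if it takes over 72 s, if anything falls off the work surface, if the arm or the gripper's body presses on something with over 40 N, if the wrist force passes 120 N, or if a joint passes its speed limit or range.

### The arm

A 6-joint arm with a two-finger parallel gripper is mounted at the origin on a cart in front of the work surface, level with it; the furniture and walls round the work are solid. World frame = base frame: x ahead of the robot, y to its left, z up, the work surface at z = 0. Lengths are in mm, angles in rad, forces in N, time in s.
With the tool pointing down it reaches from about 300 to 775 mm from the base axis. Payload 14.6 kg.
Tool frame: the origin (TCP) lies between the finger pads; the fingertips stand 22 mm ahead of it and the grasp point (between the pads) lies 3 mm ahead of it (finger_overhang is the distance from the TCP to the fingertips, in mm); z points along the fingers, y is the direction in which the jaws open and shut (so a half turn about z gives the same grasp; the last joint's range is limited). The gripper opens to 94 mm and grips with 3 to 60 N. Pads are 16 mm wide; open, the fingers measure 119 mm over their backs; the gripper's body (75 mm by 177 mm) begins 78 mm behind the grasp point.
Start: joints at [1.21, 0.3, 1.521, -0, 1.321, -0.067], TCP at [159.273, 526.423, 227.446] pointing down, gripper open.
Joint ranges: [-3.03, 3.03], [-0.79, 2.21], [0.23, 2.52], [-1.04, 4.18], [0, 3.07], [-2.55, 2.55]. Speed limits (rad/s): [2.22, 2.22, 2.57, 3.14, 3.14, 3.14].

### API

Orientations are given as [roll, pitch, yaw] about the fixed x, y, z axes, in that order (R = Rz(yaw) Ry(pitch) Rx(roll)).
In Python, from cell import * gives the robot as it stands.
- The arm moves only by the tool jog_arm, never from a script. Its argument "increments" is a list of rows, each a list of 7 numbers: the shift along the tool's x, y, z in cm, then the turn, a rotation vector about the tool's x, y, z in degrees, then the finger opening in cm, from 0 to 9.4. In form: [[x, y, z, wx, wy, wz, grip], ...]. A call has 1 to 20 rows; each row shifts and turns the commanded pose from where the row before left it, along the tool's axes as they then stand; what a row does not reach is not made up. A row lasts 1/8 s, in which the tool goes at most 62.5 mm and 10.7 degrees, less where a joint would pass 70% of its speed; a pose out of reach is approached as far as the arm can. A call is refused whole if a number of a shift passes 6.25 or a number of a turn 10.7, either way. A call with a gripper value outside its range is refused whole. The fingers move at their own pace and stop on an object; "squeeze" is the grip in N (left out, the last holds). Time passes only in rows, so rows that do not move let the fingers close. It gives the time, the measured TCP pose, the force and the opening at its end, in the units of the state.
- read_state(): the state, without advancing time (a new reading comes with each control period).
- camera(name): name is "scene" or "top"; returns a dict with "image" (384x512x3 uint8, red, green, blue), "K" (3x3 intrinsics, pixels), "rvec" (rotation vector, rad) and "tvec" (3), from world to camera coordinates, as OpenCV has them. Camera axes: x right, y down, z forward; pixel columns grow to the right and rows downward; lengths in mm; the calibration is good to about 2 mm. A picture is of the moment at which its call begins. There is no depth.
- sign_off(): hands the job in, once; it reports no verdict.
Trained networks look in a picture, given as the dict that the camera call returned (one of the last four; its "shot" number tells which), for a name from the list of things; names that differ only in an ending like _2 or _b are one class to them, and where a whole thing is asked for, a point or a joint stands for the part that bears it (a point fixed in the world has none). Each returns a list of dicts, best first, with "conf" (0 to 1); they miss things now and then, are a little off and sometimes report something else, mostly with a low value. They report only what shows in the picture. A call takes as long as a camera call. They do not tell look-alikes from the thing itself.
- recognise(picture, name): "centre" ([x, y, z] in mm, in the coordinates of the camera as it stood for that picture, good to about 4 mm: the middle of the surface that is visible of it).
- regions_of(picture, name): "mask" (384x512 bool, what is visible of it).
The state is a dict: "clock": time; "joints": joint angles; "qd": joint speeds; "effort": joint torques, N m; "eef_pos": TCP position; "eef_rot": TCP orientation; "wrist_force": force on the tool from outside, world axes, zero at the start; "moment": the same for the moment, N m; "finger_gap": finger opening in mm.
Only numpy, scipy, OpenCV 4.12 (cv2) and the standard library are available. Lean on these libraries where they do the work, as an engineer would, in place of code of your own. Each camera call takes 0.05 s, during which the arm holds its last target.

## Working session

There is one attempt and no reset: what is moved stays moved. The work goes in short steps, Python scripts to look and compute and a tool call to move; the robot and the scene stay as the last step left them, time stands still between calls to the robot, and variables do not carry over. Pictures are saved under pics/ and viewed, and the job is handed in when it is done.

Besides the shell and the picture viewer there is one more tool, called after ">>>" in YAML: its name, and indented under it one key for each argument. jog_arm: Moves the arm, as the interface text tells. Its arguments: {"type":"object","properties":{"increments":{"type":"array"},"squeeze":{"type":"number"}},"required":["increments"]}

```bash
ls; mkdir -p pics; cat > h.py <<'E'
from cell import *
import numpy as np, cv2
from scipy.spatial.transform import Rotation as R
def shot(n,fn=None):
    p=camera(n)
    if fn: cv2.imwrite('pics/'+fn,cv2.cvtColor(p['image'],cv2.COLOR_RGB2BGR))
    return p
def proj(p,X):
    return cv2.projectPoints(np.asarray(X,float).reshape(-1,3),np.array(p['rvec'],float),np.array(p['tvec'],float),np.array(p['K'],float),None)[0].reshape(-1,2)
def c2w(p,c):
    M=cv2.Rodrigues(np.array(p['rvec'],float))[0]; return M.T@(np.asarray(c)-np.array(p['tvec']).ravel())
def ray(p,uv,z):
    M=cv2.Rodrigues(np.array(p['rvec'],float))[0]; o=-M.T@np.array(p['tvec']).ravel()
    d=M.T@np.linalg.inv(p['K'])@np.array([uv[0],uv[1],1.]); return o+d*(z-o[2])/d[2]
E
python3 - <<'E'
from h import *
s=read_state(); print(s)
for n in('scene','top'):
    p=shot(n,n+'0.png'); big=cv2.resize(cv2.imread('pics/'+n+'0.png'),(800,600),interpolation=cv2.INTER_CUBIC); cv2.imwrite('pics/'+n+'0b.png',big)
    print(n,c2w(p,[0,0,0]),p['K'][0][0])
    for k in('control_box','notch','box_cover','cover_lip','flat_bar','scriber','slag_hammer','magnet_square','weld_coupon','pipe_tall'):
        for r in recognise(p,k): 
            w=c2w(p,r['centre']); print(k,round(r['conf'],2),w.round(1),proj(p,w).round())
E
```

```text
pics
{'clock': 0.0, 'joints': array([ 1.21039827e+00,  3.00473279e-01,  1.52155626e+00,  2.86070725e-05,
        1.32068479e+00, -6.65837775e-02]), 'qd': array([-4.58101397e-04, -1.36138152e-03,  6.93311837e-04, -1.55129698e-03,
       -3.13030055e-04, -8.02820656e-05]), 'effort': array([-7.48571620e-04, -5.31818676e+01, -3.52739418e+01,  7.08112679e-02,
        2.44912470e-02, -1.01363171e-04]), 'eef_pos': array([159.19146687, 526.22446321, 226.89561586]), 'eef_rot': array([-3.14047530e+00, -1.02278248e-04,  2.84777122e+00]), 'wrist_force': array([-0.27125441,  0.39166253, -0.48530718]), 'moment': array([ 0.03813292,  0.06920209, -0.00686498]), 'finger_gap': 94.08677258921874}
scene [-154.12885975 -885.09065273 1040.29942497] 481.6117413216982
control_box 0.61 [548.4 110.8  70.8] [[241. 174.]]
notch 0.7 [547.9 108.3  72.9] [[242. 174.]]
box_cover 0.7 [554.3 123.6  91. ] [[240. 166.]]
box_cover 0.58 [553.2 338.3  20. ] [[205. 154.]]
cover_lip 0.68 [554.6 127.1  86.2] [[240. 167.]]
cover_lip 0.65 [555.7 329.7  21.1] [[207. 154.]]
cover_lip 0.6 [332.9 153.3  25. ] [[179. 206.]]
scriber
[... 324 characters left out ...]
 -54.39387907 1810.53249677] 447.86708935488906
control_box 0.89 [527.9 147.8  48.5] [[209. 192.]]
notch 0.62 [524.3 154.9  47.7] [[207. 193.]]
box_cover 0.94 [340.2 154.7  24.4] [[207. 239.]]
box_cover 0.67 [552.9 138.5  84.6] [[210. 185.]]
box_cover 0.49 [552.  341.6  20.3] [[161. 186.]]
cover_lip 0.87 [553.2 135.1  85.3] [[211. 185.]]
cover_lip 0.63 [338.7 152.2  29.7] [[207. 240.]]
cover_lip 0.61 [551.5 344.9  22.3] [[160. 186.]]
flat_bar 0.67 [ 568.8 -172.2    6.4] [[289. 183.]]
slag_hammer 0.69 [ 668.9 -534.7   16.7] [[380. 159.]]
slag_hammer 0.46 [ 565.6 -171.4    9.6] [[289. 184.]]
magnet_square 0.6 [ 676.4 -152.    19.3] [[284. 156.]]
pipe_tall 0.42 [665.4 -13.6  44.2] [[250. 158.]]
```

View pics/scene0b.png

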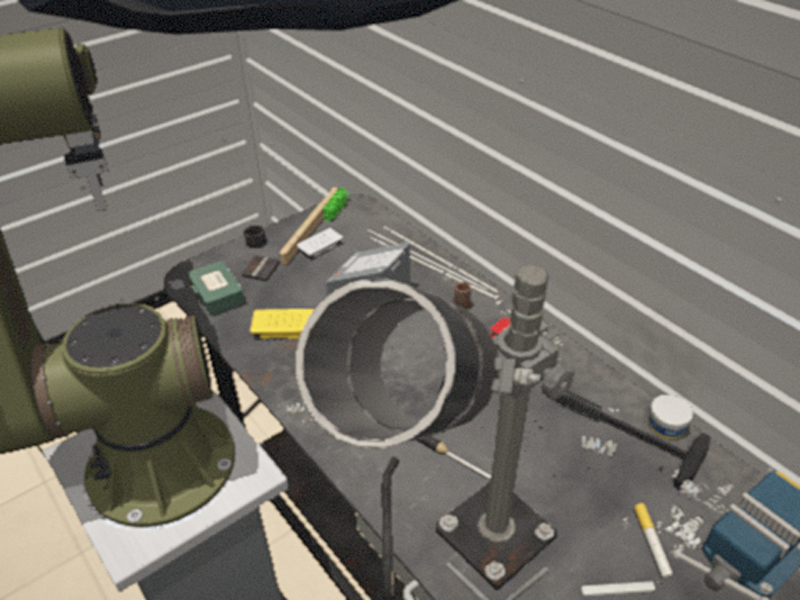

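View pics/top0b.png

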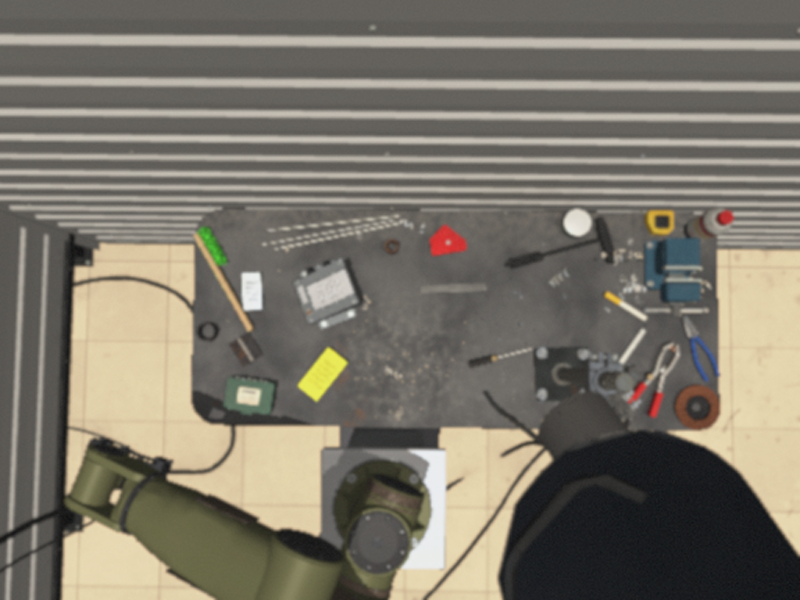

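The scene shows the grey box at about (370,270), partly hidden behind the big ring. The top view shows the box at about (328,292), the bar at (453,289), the red magnet at (447,241) and the pipe at (392,246). The yellow plate and the small white plate are look-alikes. I'll zoom in for exact poses.

```bash
python3 - <<'E'
from h import *
p=shot('top','t1.png');im=cv2.imread('pics/t1.png')
cv2.imwrite('pics/t1box.png',cv2.resize(im[150:220,175:245],(560,560),interpolation=cv2.INTER_CUBIC))
cv2.imwrite('pics/t1bar.png',cv2.resize(im[145:225,240:340],(800,640)[:2] if 0 else (700,560),interpolation=cv2.INTER_CUBIC))
for k in('control_box','box_cover','flat_bar'):
    for r in regions_of(p,k):
        m=r['mask'];ys,xs=np.nonzero(m);print(k,round(r['conf'],2),m.sum(),xs.mean(),ys.mean(),cv2.minAreaRect(np.c_[xs,ys].astype(np.float32)))
q=shot('scene','s1.png');im=cv2.imread('pics/s1.png')
cv2.imwrite('pics/s1box.png',cv2.resize(im[145:205,195:285],(780,520),interpolation=cv2.INTER_CUBIC))
for k in('control_box','box_cover','flat_bar'):
    for r in regions_of(q,k):
        m=r['mask'];ys,xs=np.nonzero(m);print(k,round(r['conf'],2),m.sum(),xs.mean(),ys.mean(),cv2.minAreaRect(np.c_[xs,ys].astype(np.float32)))
E
```

```text
control_box 0.93 756 208.11111111111111 189.46296296296296 ((208.7845001220703, 188.16380310058594), (38.4727897644043, 34.927513122558594), 66.80140686035156)
box_cover 0.81 488 205.4795081967213 239.49180327868854 ((205.59756469726562, 239.37806701660156), (16.08589744567871, 31.07857894897461), 38.65980529785156)
box_cover 0.58 459 210.9520697167756 184.9847494553377 ((210.9000244140625, 185.3000030517578), (16.54690170288086, 29.068883895874023), 63.43495178222656)
box_cover 0.56 293 160.60409556313994 186.2457337883959 ((160.8291778564453, 186.08355712890625), (23.82024574279785, 12.73409366607666), 87.1375961303711)
flat_bar 0.76 284 289.1056338028169 184.1549295774648 ((289.5, 184.0), (8.0, 41.0), 90.0)
control_box 0.86 723 239.64591977869986 171.567081604426 ((235.48634338378906, 170.88394165039062), (26.28927993774414, 56.14221954345703), 83.2901611328125)
box_cover 0.72 207 239.2512077294686 166.68599033816426 ((239.42306518554688, 166.61538696289062), (8.04076099395752, 30.398000717163086), 78.69007110595703)
box_cover 0.69 600 179.23166666666665 205.98333333333332 ((180.0, 206.5), (19.0, 38.0), 90.0)
box_cover 0.64 280 204.32857142857142 155.37857142857143 ((204.60003662109375, 155.2000274658203), (13.416406631469727, 25.043960571289062), 63.43495178222656)
box_cover 0.15 111 282.5405405405405 286.7027027027027 ((286.2375183105469, 288.0986633300781), (35.35015869140625, 5.821831226348877), 27.758541107177734)
```

View pics/t1box.png

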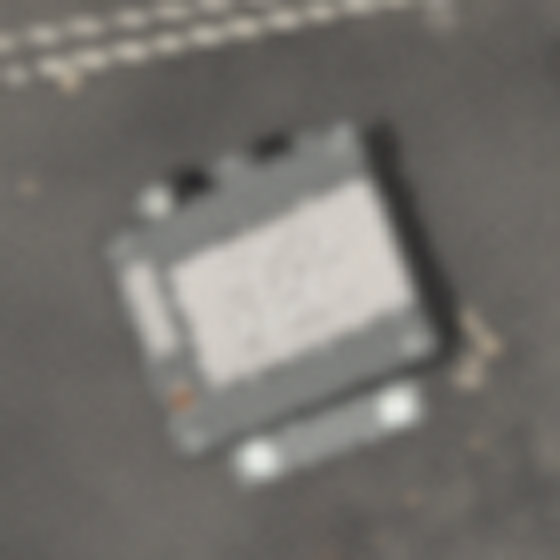

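View pics/t1bar.png

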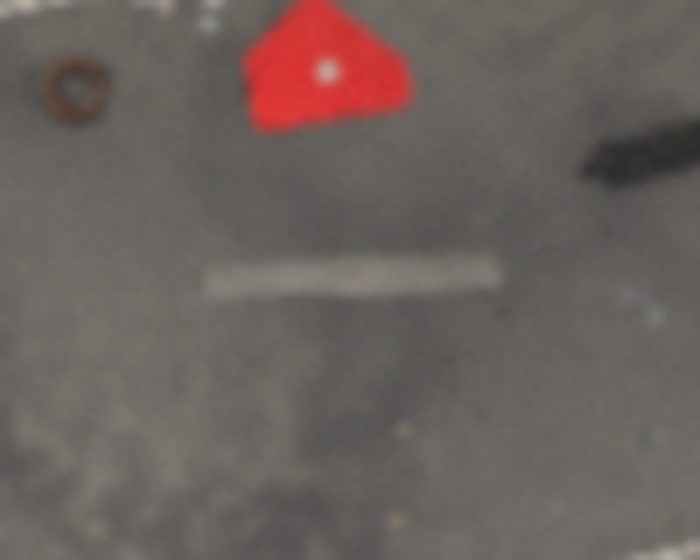

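View pics/s1box.png

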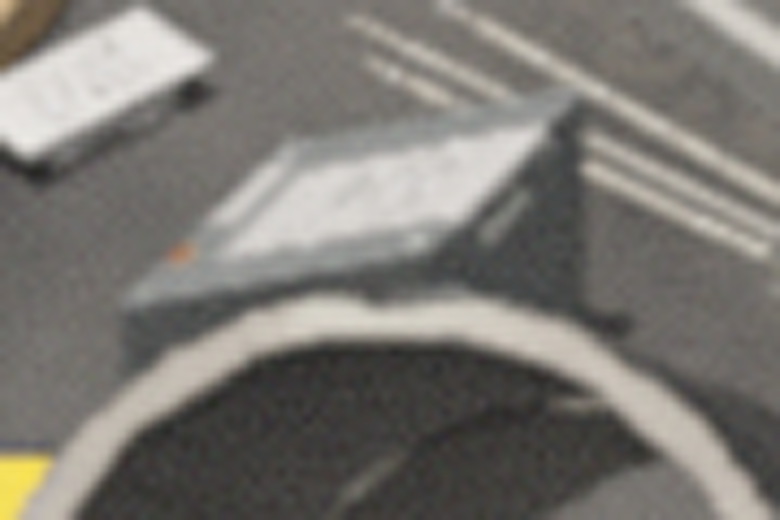

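```bash
cat > fit.py <<'E'
from h import *
from scipy.optimize import least_squares
T=lambda a:np.array(a,float)/8+np.array([175,150])-0.44
S=lambda a:np.array(a,float)/(780/90)+np.array([195,145])-0.44
def ztop(x): return 36+(x+62)*np.tan(np.pi/6)
def bx(pr,X):
    c,s=np.cos(pr[2]),np.sin(pr[2]);X=np.asarray(X,float)
    return np.c_[pr[0]+c*X[:,0]-s*X[:,1],pr[1]+s*X[:,0]+c*X[:,1],X[:,2]]
E
cat > f1.py <<'E'
from fit import *
p=shot('top','t2.png');q=shot('scene','s2.png')
C=[[78,58,117],[78,-58,117],[-62,-58,36],[-62,58,36]]
t=T([[352,125],[437,345],[190,448],[112,245]])
s=S([[578,92],[435,245],[128,300],[290,140]])
cov=lambda u:[[u,32,ztop(u)],[u,-32,ztop(u)],[u-126*np.cos(np.pi/6),-32,ztop(u-109.1)],[u-109.1,32,ztop(u-109.1)]]
tc=T([[363,182],[412,302],[213,385],[172,265]])
sc=S([[552,125],[433,240],[225,258],[325,172]])
def f(v):
    r=[proj(p,bx(v,C))-t,proj(q,bx(v,C))-s+v[4:6],proj(p,bx(v,cov(v[3])))-tc,proj(q,bx(v,cov(v[3])))-sc+v[4:6]]
    return np.r_[np.concatenate(r).ravel(),v[4:6]*0.3]
r=least_squares(f,[540,140,-1.13,75,0,0],loss='soft_l1')
print(r.x, np.degrees(r.x[2])); print(f(r.x)[:-2].reshape(-1,2).round(1))
v=r.x
for n,pp,o in(('t2',p,(150,175,8,[0,0])),('s2',q,(145,195,26/3,v[4:6]))):
    im=cv2.imread(f'pics/{n}.png'); y0,x0,k,off=o
    w=(560,560) if n=='t2' else (780,520); h=(70,70) if n=='t2' else (60,90)
    b=cv2.resize(im[y0:y0+h[0],x0:x0+h[1]],w,interpolation=cv2.INTER_CUBIC)
    for P in(C,cov(v[3]),[[78,58,0],[78,-58,0],[-62,-58,0],[-62,58,0]]):
        u=((proj(pp,bx(v,P))+off-[x0,y0]+.5)*k)
        cv2.polylines(b,[u.astype(int).reshape(-1,1,2)],True,(0,0,255),1)
    cv2.imwrite(f'pics/{n}fit.png',b)
E
python3 f1.py
```

```text
[ 5.45351175e+02  1.54058581e+02 -1.21138788e+00  7.35425556e+01
  1.18338614e+00 -7.92886020e-02] -69.40741305797975
[[ 0.6 -0.5]
 [ 0.3  0.6]
 [-0.7  1. ]
 [-0.6 -1. ]
 [ 2.  -0.8]
 [-0.7  1. ]
 [-0.3  0.6]
 [ 0.6  0.7]
 [ 0.5 -0.7]
 [ 0.   0. ]
 [ 0.   0.3]
 [-0.3  0. ]
 [-0.3 -0.1]
 [ 2.8 -2.7]
 [-0.7  0.1]
 [-1.4 -0.2]]
```

View pics/t2fit.png

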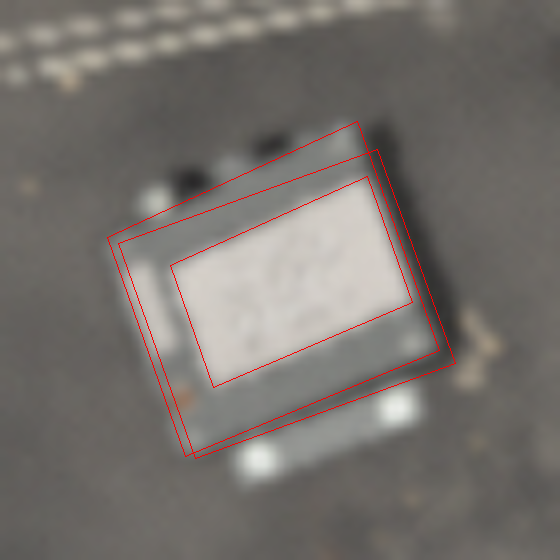

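View pics/s2fit.png

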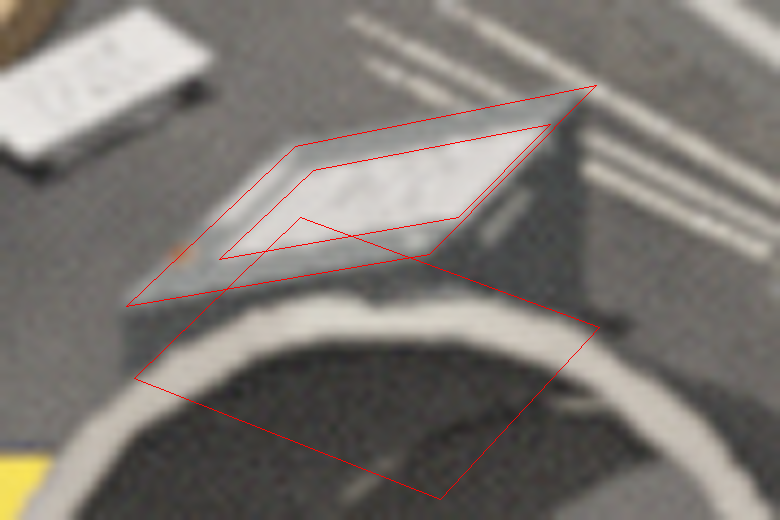

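```bash
cat > f2.py <<'E'
from fit import *
p=shot('top');q=shot('scene')
C=lambda e:[[78-e,58-e,117],[78-e,-58+e,117],[-62+e,-58+e,36],[-62+e,58-e,36]]
t=T([[352,125],[437,345],[190,448],[112,245]])
s=S([[578,92],[435,245],[128,300],[290,140]])
cov=lambda u:[[u,32,ztop(u)],[u,-32,ztop(u)],[u-109.1,-32,ztop(u-109.1)],[u-109.1,32,ztop(u-109.1)]]
tc=T([[363,182],[412,302],[213,385],[172,265]])
sc=S([[552,125],[433,240],[225,258],[325,172]])
for ws,wt in((1,1),(0.01,1),(1,0.01)):
  def f(v):
    a=proj(q,bx(v,C(v[4])))-s+v[5:7]
    r=[wt*(proj(p,bx(v,C(v[4])))-t+v[7:9]),ws*a,wt*(proj(p,bx(v,cov(v[3])))-tc+v[7:9]),ws*(proj(q,bx(v,cov(v[3])))-sc+v[5:7])]
    return np.r_[np.concatenate(r).ravel(),v[5:]*1.5,0.1*v[4]]
  r=least_squares(f,[540,140,-1.13,75,0,0,0,0,0],loss='soft_l1')
  print(r.x.round(2), np.degrees(r.x[2]).round(1),r.cost.round(2)); v=r.x
  print(bx(v,[[78,0,102],[0,0,72]]).round(1))
  print(f(v)[:-5].reshape(-1,2).round(1).tolist())
B=np.array([[205,285],[500,271]])/7+[240,145]-.43
e=[ray(p,b,8) for b in B];print(e,np.linalg.norm(e[0]-e[1]),(e[0]+e[1])/2,np.degrees(np.arctan2(*(e[0]-e[1])[1::-1])))
m=[r for r in regions_of(p,'flat_bar')][0]['mask'];ys,xs=np.nonzero(m)
W=np.array([ray(p,(x,y),8)[:2] for x,y in zip(xs,ys)]);print(W.mean(0),cv2.minAreaRect(W.astype(np.float32)),cv2.fitLine(W.astype(np.float32),cv2.DIST_L2,0,.01,.01).ravel())
E
python3 f2.py
```

```text
[ 5.4680e+02  1.5308e+02 -1.2100e+00  7.3690e+01  2.2400e+00  3.0000e-01
 -1.0000e-02 -1.9000e-01  2.9000e-01] -69.4 8.37
[[574.2  80.1 102. ]
 [546.8 153.1  72. ]]
[[0.3, 0.2], [-0.4, 0.2], [-0.3, 0.2], [0.1, -0.7], [0.8, -0.6], [-1.2, 0.4], [0.3, 0.5], [0.4, 1.2], [0.6, -0.8], [0.1, -0.1], [0.1, 0.2], [-0.2, -0.1], [-0.6, -0.1], [2.6, -2.7], [-1.0, 0.1], [-1.8, -0.2]]
[ 5.4537e+02  1.5348e+02 -1.2000e+00  7.2530e+01  2.2500e+00  0.0000e+00
  0.0000e+00  0.0000e+00 -1.0000e-02] -68.8 0.74
[[573.5  80.7 102. ]
 [545.4 153.5  72. ]]
[[0.2, 0.2], [-0.3, 0.0], [0.0, 0.4], [0.1, -0.5], [0.0, -0.0], [-0.0, 0.0], [-0.0, 0.0], [-0.0, 0.0], [0.2, -0.8], [-0.0, -0.1], [0.1, 0.4], [-0.4, 0.2], [-0.0, -0.0], [0.0, -0.0], [-0.0, 0.0], [-0.0, -0.0]]
[547.11 152.77  -1.23  76.49   2.31  -0.     0.    -0.     0.  ] -70.6 6.68
[[573.   79.2 102. ]
 [547.1 152.8  72. ]]
[[0.0, 0.0], [-0.0, 0.0], [-0.0, -0.0], [0.0, -0.0], [0.6, -0.2], [-2.0, 0.6], [0.1, 0.2], [0.7, 1.2], [0.0, -0.0], [0.0, -0.0], [0.0, -0.0], [0.0, -0.0], [-0.1, 0.1], [2.7, -2.6], [-0.5, -0.1], [-1.0, -0.4]]
[array([558.78364586, -90.54009106,   8.        ]), array([ 568.53146074, -260.31590034,    8.        ])] 170.05541834615607 [ 563.6575533 -175.4279957    8.       ] 93.28607558023148
[ 564.11422466 -172.58378426] ((563.8564453125, -171.74658203125), (23.075027465820312, 169.48562622070312), 3.8438832759857178) [ 4.9916808e-02 -9.9875337e-01  5.6411420e+02 -1.7258379e+02]
```

```bash
cat >> h.py <<'E'
def Rd(psi): return R.from_euler('xyz',[180,0,psi],degrees=True)
N=np.array([573.7,80.3,102.]); YB=np.radians(-69.2)
bxx=np.array([np.cos(YB),np.sin(YB),0]); bz=np.array([0,0,1.]); byy=np.cross(bz,bxx)
def Rbar(a):
    """tool x along bar inwards; bar inclined a deg (outer end up), x_tool=-cos a*bxx - sin a*z"""
    a=np.radians(a); x=-np.cos(a)*bxx-np.sin(a)*bz; y=-byy; return R.from_matrix(np.c_[x,y,np.cross(x,y)])
def plan(P,Rt,n,grip,P0=None,R0=None,dec=2):
    s=read_state()
    if P0 is None: P0=s['eef_pos'];R0=R.from_euler('xyz',s['eef_rot'])
    P0=np.array(P0,float); rv=(R0.inv()*Rt).as_rotvec()
    rows=[];p=P0.copy();r=R0
    for i in range(1,n+1):
        pt=P0+(np.array(P)-P0)*i/n; rt=R0*R.from_rotvec(rv*i/n)
        d=np.round(r.inv().apply(pt-p)/10,dec); w=np.round(np.degrees((r.inv()*rt).as_rotvec()),1 if n>1 else 2)
        rows.append([*(d+0.).tolist(),*(w+0.).tolist(),grip])
        p=p+r.apply(d*10); r=r*R.from_rotvec(np.radians(w))
    print('['+','.join('['+','.join('%g'%x for x in a)+']' for a in rows)+']')
    print('end',p.round(1),'max',np.abs(np.array(rows)[:,:3]).max(),np.abs(np.array(rows)[:,3:6]).max())
    return p,r
def st():
    s=read_state();print(round(s['clock'],2),s['eef_pos'].round(1),np.degrees(s['eef_rot']).round(1),'F',s['wrist_force'].round(1),'M',s['moment'].round(2),'gap',s['finger_gap'].round(1),'q',s['joints'].round(2))
E
python3 - <<'E'
from h import *
plan([565.1,-199,110],Rd(92.9),17,9.4)
E
```

```text
[[-3.52,-3.39,0.69,0,0,4.1,9.4],[-3.76,-3.14,0.69,0,0,4.2,9.4],[-3.97,-2.85,0.69,0,0,4.1,9.4],[-4.17,-2.55,0.69,0,0,4.1,9.4],[-4.33,-2.26,0.69,0,0,4.2,9.4],[-4.5,-1.93,0.7,0,0,4.1,9.4],[-4.62,-1.6,0.69,0,0,4.1,9.4],[-4.72,-1.27,0.69,0,0,4.2,9.4],[-4.8,-0.92,0.69,0,0,4.1,9.4],[-4.86,-0.57,0.69,0,0,4.1,9.4],[-4.88,-0.23,0.69,0,0,4.2,9.4],[-4.89,0.13,0.69,0,0,4.1,9.4],[-4.86,0.49,0.69,0,0,4.1,9.4],[-4.82,0.82,0.69,0,0,4.2,9.4],[-4.75,1.18,0.69,0,0,4.1,9.4],[-4.65,1.52,0.69,0,0,4.1,9.4],[-4.53,1.84,0.69,0,0,4.2,9.4]]
end [ 565.1 -199.   110. ] max 4.89 4.2
```

>>> jog_arm:
  increments:
    - [-3.52,-3.39,0.69,0,0,4.1,5]
    - [-3.76,-3.14,0.69,0,0,4.2,5]
    - [-3.97,-2.85,0.69,0,0,4.1,5]
    - [-4.17,-2.55,0.69,0,0,4.1,5]
    - [-4.33,-2.26,0.69,0,0,4.2,5]
    - [-4.5,-1.93,0.7,0,0,4.1,5]
    - [-4.62,-1.6,0.69,0,0,4.1,5]
    - [-4.72,-1.27,0.69,0,0,4.2,5]
    - [-4.8,-0.92,0.69,0,0,4.1,5]
    - [-4.86,-0.57,0.69,0,0,4.1,5]
    - [-4.88,-0.23,0.69,0,0,4.2,5]
    - [-4.89,0.13,0.69,0,0,4.1,5]
    - [-4.86,0.49,0.69,0,0,4.1,5]
    - [-4.82,0.82,0.69,0,0,4.2,5]
    - [-4.75,1.18,0.69,0,0,4.1,5]
    - [-4.65,1.52,0.69,0,0,4.1,5]
    - [-4.53,1.84,0.69,0,0,4.2,5]
    - [0,0,0,0,0,0,5]

```text
clock: 4.0
eef_pos: [565.3, -201.3, 108.9]
eef_rot: [-3.141, -0.0, 1.617]
wrist_force: [-0.4, 0.4, -0.5]
finger_gap: 49.8
```

```bash
python3 - <<'E'
from h import *
st()
plan([565.1,-199,50],Rd(92.9),3,5)
E
```

```text
Traceback (most recent call last):
  File "h.py", line 35, in st
    s=read_state();print(round(s['clock'],2),s['eef_pos'].round(1),np.degrees(s['eef_rot']).round(1),'F',s['wrist_force'].round(1),'M',s['moment'].round(2),'gap',s['finger_gap'].round(1),'q',s['joints'].round(2))
                                                                                                                                                                  ^^^^^^^^^^^^^^^^^^^^^
AttributeError: 'float' object has no attribute 'round'
```

```bash
sed -i "s/s\['finger_gap'\].round(1)/round(s['finger_gap'],1)/" h.py; python3 - <<'E'
from h import *
st()
plan([565.1,-199,23],Rd(92.9),4,5)
E
```

```text
4.0 [ 565.3 -201.3  108.9] [-179.9   -0.    92.7] F [-0.4  0.4 -0.5] M [-0.06  0.09  0.05] gap 49.8 q [-0.4   0.53  1.49 -0.    1.12 -0.45]
[[0.06,0,2.15,0,0,-0.1,5],[0.06,0,2.14,0,0,0,5],[0.05,0,2.15,0,0,-0.1,5],[0.06,0,2.15,-0.1,0,0,5]]
end [ 565.2 -199.    23. ] max 2.15 0.1
```

>>> jog_arm:
  increments:
    - [0.06,0,2.2,0,0,0,5]
    - [0.06,0,2.2,0,0,0,5]
    - [0.06,0,2.2,0,0,-0.1,5]
    - [0.05,0,1.9,0,0,-0.1,5]
    - [0,0,0,0,0,0,5]

```text
clock: 4.62
eef_pos: [564.6, -196.1, 24.3]
eef_rot: [-3.14, -0.001, 1.625]
wrist_force: [-0.2, 0.5, 0.2]
finger_gap: 50.0
```

```bash
python3 - <<'E'
from h import *
st()
p=shot('top','t3.png');im=cv2.imread('pics/t3.png')
cv2.imwrite('pics/t3c.png',cv2.resize(im[145:225,240:340],(700,560),interpolation=cv2.INTER_CUBIC))
p=shot('scene','s3.png');im=cv2.imread('pics/s3.png')
cv2.imwrite('pics/s3c.png',cv2.resize(im[150:270,240:400],(800,600),interpolation=cv2.INTER_CUBIC))
E
```

```text
4.62 [ 564.6 -196.1   24.3] [-179.9   -0.    93.1] F [-0.2  0.5  0.2] M [-0.08  0.01  0.  ] gap 50.0 q [-0.4   0.64  1.54  0.    0.96 -0.45]
```

View pics/t3c.png

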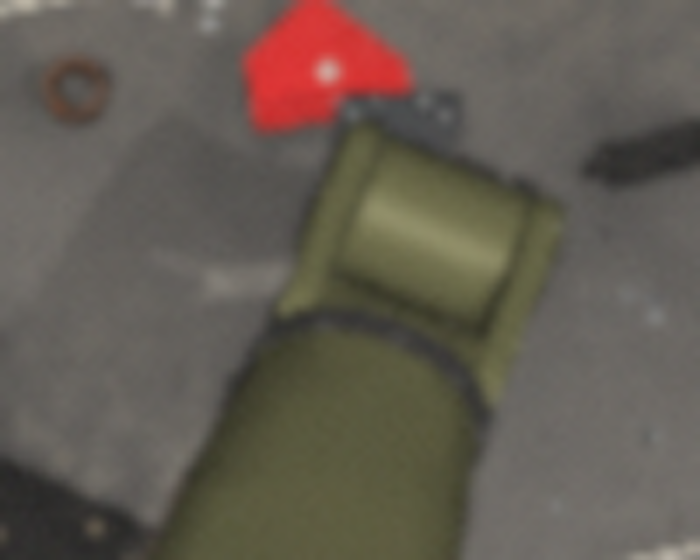

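View pics/s3c.png

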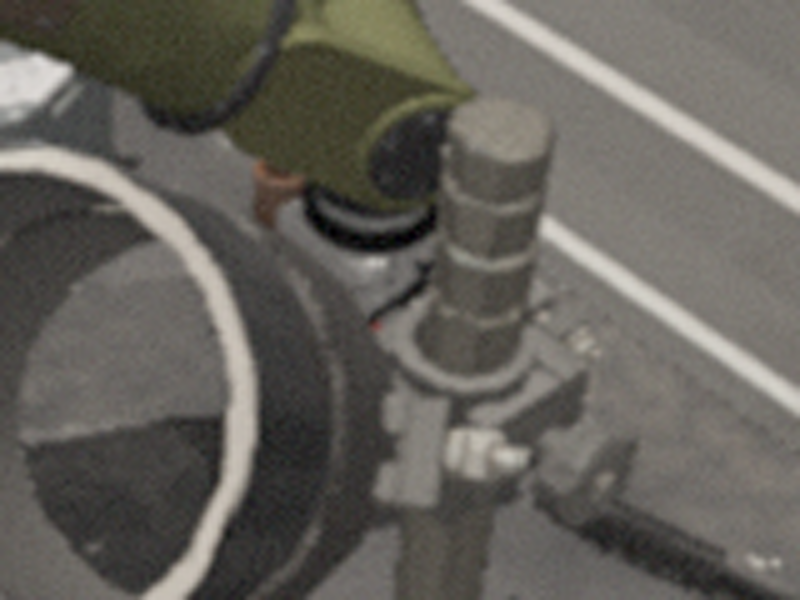

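>>> jog_arm:
  increments:
    - [-0.2,0.05,0.12,0,0,0,5]
    - [0,0,0,0,0,0,0]
    - [0,0,0,0,0,0,0]
    - [0,0,0,0,0,0,0]
    - [0,0,0,0,0,0,0]
    - [0,0,0,0,0,0,0]
  squeeze: 55

```text
clock: 5.48
eef_pos: [565.6, -198.7, 23.9]
eef_rot: [3.141, 0.0, 1.624]
wrist_force: [-0.2, 0.5, -0.2]
finger_gap: 19.1
```

```bash
python3 - <<'E'
from h import *
st()
E
```

```text
5.47 [ 565.6 -198.7   23.9] [180.    0.   93.1] F [-0.2  0.5 -0.2] M [-0.06  0.08 -0.05] gap 19.1 q [-0.4   0.64  1.54  0.    0.96 -0.45]
```

```bash
cat >> h.py <<'E'
TB=np.array([109.5,0,19.9])
def tcp_ins(d,a=30,off=0.): # bar end d outside notch point along axis
    Rt=Rbar(a); o=-Rt.as_matrix()[:,0]; return N+d*o+off*(-Rt.as_matrix()[:,2])-Rt.apply(TB),Rt
E
python3 - <<'E'
from h import *
s=read_state()
a=plan([565.6,-198.7,130],Rd(93.1),3,0)
P,Rt=tcp_ins(45); print(P,Rt.as_euler('xyz',degrees=True))
plan(P,Rt,8,0,*a)
E
```

```text
[[0,0,-3.54,0,0,0,0],[0,0,-3.53,0,0,0,0],[0,0,-3.54,0,0,0,0]]
end [ 565.6 -198.7  130. ] max 3.54 0.0
[624.74695428 -54.08205559 162.01609446] [  0.   30.  110.8]
[[1.77,0.84,-0.4,20.9,-3.3,5.6,0],[1.79,0.44,-0.74,21,-3.2,5.6,0],[1.77,-0.03,-0.92,20.9,-3.3,5.6,0],[1.69,-0.55,-0.91,21,-3.3,5.6,0],[1.56,-1,-0.72,20.9,-3.2,5.6,0],[1.42,-1.36,-0.36,21,-3.3,5.6,0],[1.26,-1.54,0.09,20.9,-3.2,5.6,0],[1.13,-1.53,0.59,21,-3.3,5.7,0]]
end [624.7 -54.1 162. ] max 1.79 21.0
```

```bash
sed -i 's/y=-byy; return/y=byy; return/' h.py
python3 - <<'E'
from h import *
a=plan([565.6,-198.7,130],Rd(93.1),3,0)
P,Rt=tcp_ins(45); print(P,Rt.as_euler('xyz',degrees=True),Rt.as_matrix().round(2))
plan(P,Rt,9,0,*a)
E
```

```text
[[0,0,-3.54,0,0,0,0],[0,0,-3.53,0,0,0,0],[0,0,-3.54,0,0,0,0]]
end [ 565.6 -198.7  130. ] max 3.54 0.0
[617.68032573 -35.47902463 196.48390554] [180.   30.  110.8] [[-0.31  0.93  0.18]
 [ 0.81  0.36 -0.47]
 [-0.5  -0.   -0.87]]
[[1.78,0.67,-0.74,-0.5,-3.3,-1.9,0],[1.71,0.74,-0.83,-0.5,-3.3,-1.9,0],[1.64,0.81,-0.92,-0.5,-3.3,-2,0],[1.55,0.86,-1.01,-0.6,-3.3,-1.9,0],[1.46,0.93,-1.08,-0.5,-3.3,-1.9,0],[1.36,0.99,-1.16,-0.5,-3.3,-2,0],[1.26,1.04,-1.23,-0.5,-3.3,-1.9,0],[1.15,1.09,-1.28,-0.5,-3.3,-1.9,0],[1.05,1.14,-1.34,-0.5,-3.4,-1.9,0]]
end [617.7 -35.4 196.5] max 1.78 3.4
```

>>> jog_arm:
  increments:
    - [0,0,-2.5,0,0,0,0]
    - [0,0,-4,0,0,0,0]
    - [0,0,-4.1,0,0,0,0]
    - [1.78,0.67,-0.74,-0.5,-3.3,-1.9,0]
    - [1.71,0.74,-0.83,-0.5,-3.3,-1.9,0]
    - [1.64,0.81,-0.92,-0.5,-3.3,-2,0]
    - [1.55,0.86,-1.01,-0.6,-3.3,-1.9,0]
    - [1.46,0.93,-1.08,-0.5,-3.3,-1.9,0]
    - [1.36,0.99,-1.16,-0.5,-3.3,-2,0]
    - [1.26,1.04,-1.23,-0.5,-3.3,-1.9,0]
    - [1.15,1.09,-1.28,-0.5,-3.3,-1.9,0]
    - [1.05,1.14,-1.34,-0.5,-3.4,-1.9,0]
    - [0,0,0,0,0,0,0]
    - [0,0,0,0,0,0,0]

```text
clock: 7.22
eef_pos: [617.4, -35.9, 195.9]
eef_rot: [-3.141, 0.523, 1.933]
wrist_force: [0.0, -0.8, -1.3]
finger_gap: 19.0
```

```bash
cat > look.py <<'E'
from h import *
import sys
n=sys.argv[1]
st()
p=shot('top',f't{n}.png');im=cv2.imread(f'pics/t{n}.png')
s=read_state();Rt=R.from_euler('xyz',s['eef_rot']);P=s['eef_pos']
pts=[P+Rt.apply(v) for v in ([109.5,10,19.9-4],[109.5,-10,15.9],[-60.5,-10,15.9],[-60.5,10,15.9])]
def crop(p,im,x0,y0,w,h,k,fn,ov):
    b=cv2.resize(im[y0:y0+h,x0:x0+w],(w*k,h*k),interpolation=cv2.INTER_CUBIC)
    c=b.copy()
    for P in ov: cv2.polylines(c,[((proj(p,P)-[x0,y0]+.5)*k).astype(int).reshape(-1,1,2)],True,(0,0,255),1)
    cv2.imwrite('pics/'+fn,np.vstack([b,c]) if h*k*2<=600 else c)
crop(p,im,180,150,100,50,6,f't{n}c.png',[pts])
q=shot('scene',f's{n}.png');im=cv2.imread(f'pics/s{n}.png')
crop(q,im,210,140,100,50,6,f's{n}c.png',[pts])
E
python3 look.py 4
```

```text
7.22 [617.4 -35.9 195.9] [-180.    30.   110.7] F [ 0.  -0.8 -1.3] M [ 0.3   0.15 -0.06] gap 19.0 q [ 0.08  0.42  1.51 -0.56  1.12 -0.06]
```

View pics/t4c.png

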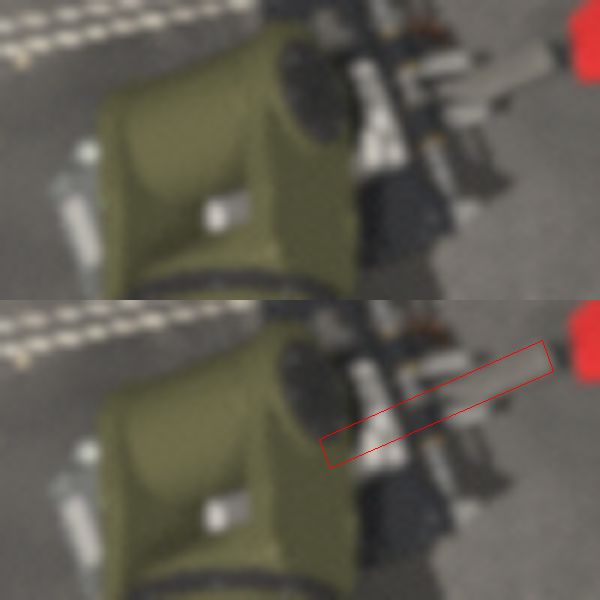

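View pics/s4c.png

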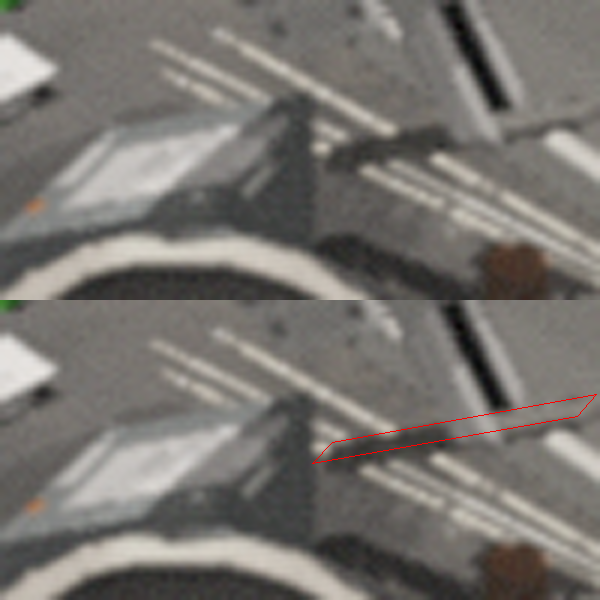

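```bash
cat > ov.py <<'E'
from fit import *
import sys
n=sys.argv[1]; L=float(sys.argv[2]) if len(sys.argv)>2 else 109.5
v=[546,153.3,YB]
s=read_state();Rt=R.from_euler('xyz',s['eef_rot']);P=s['eef_pos']
def barbox(x1,z1):
    return [[P+Rt.apply(u) for u in ([x1,10,z],[x1,-10,z],[x1-170,-10,z],[x1-170,10,z])] for z in(z1-4,z1+4)]
q=shot('scene',f's{n}.png');im=cv2.imread(f'pics/s{n}.png')
x0,y0,w,h,k=230,145,85,35,9
b=cv2.resize(im[y0:y0+h,x0:x0+w],(w*k,h*k),interpolation=cv2.INTER_CUBIC);c=b.copy()
C=[[78,58,117],[78,-58,117],[-62,-58,36],[-62,58,36]]
D=[[78,58,117],[78,58,0],[78,-58,0],[78,-58,117]]
# notch opening corners
t=np.pi/6;nn=np.array([-np.sin(t),0,np.cos(t)])
O=[[78,17,102+6/np.cos(t)],[78,17,102-6/np.cos(t)],[78,-17,102-6/np.cos(t)],[78,-17,102+6/np.cos(t)]]
dr=lambda X,col:cv2.polylines(c,[((proj(q,X)-[x0,y0]+.5)*k).astype(int).reshape(-1,1,2)],True,col,1)
for X in(C,D):dr(bx(v,X),(0,255,255))
dr(bx(v,O),(0,255,0))
for X in barbox(L,19.9):dr(X,(0,0,255))
cv2.imwrite(f'pics/s{n}o.png',np.vstack([b,c])[:600] if h*k*2>600 else np.vstack([b,c]))
E
sed -i 's/x0,y0,w,h,k=230,145,85,35,9/x0,y0,w,h,k=230,145,85,33,9/' ov.py
python3 ov.py 5
```

```text
(no output)
```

View pics/s5o.png

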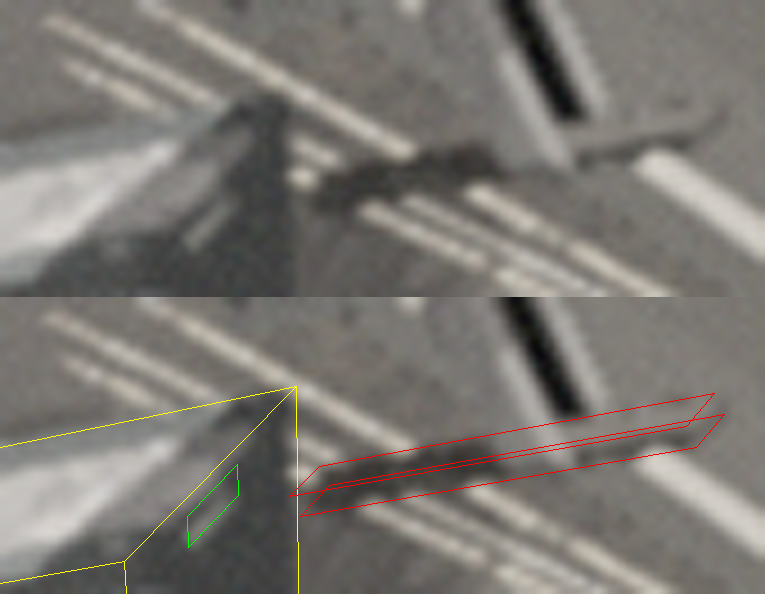

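```bash
python3 - <<'E'
from fit import *
p=shot('scene')
v=[546,153.3,YB]
u=(proj(p,bx(v,[[75.5,17,93],[75.5,-17,93],[75.5,0,93],[77.5,0,92],[85,0,93],[75.5,0,98]]))-[230,145]+.5)*9
print(u.round(0))
E
```

```text
[[233. 201.]
 [183. 253.]
 [208. 227.]
 [213. 231.]
 [231. 235.]
 [207. 216.]]
```

```bash
python3 - <<'E'
from h import *
P,Rt=tcp_ins(5); a=plan(P,Rt,4,0)
E
```

```text
[[1.01,0.01,-0.01,0,0,0,0],[1.01,0.01,-0.02,0,0,0,0],[1.01,0.01,-0.01,-0.1,0,-0.1,0],[1.01,0.01,-0.02,0,0,0,0]]
end [605.4  -3.1 176.5] max 1.01 0.1
```

>>> jog_arm:
  increments:
    - [1,0.01,-0.01,0,0,0,0]
    - [1,0.01,-0.02,0,0,0,0]
    - [1,0.01,-0.01,0,0,0,0]
    - [1,0.01,-0.02,0,0,0,0]
    - [0,0,0,0,0,0,0]
    - [0,0,0,0,0,0,0]

```text
clock: 8.18
eef_pos: [605.8, -2.7, 177.0]
eef_rot: [-3.141, 0.524, 1.933]
wrist_force: [0.3, 0.2, -1.6]
finger_gap: 19.0
```

```bash
python3 ov.py 6 107; python3 - <<'E'
from h import *
st()
P,Rt=tcp_ins(-10); a=plan(P,Rt,3,0)
E
```

```text
8.22 [605.8  -2.8 177. ] [180.   30.  110.8] F [ 0.6 -0.2 -1.5] M [0.27 0.14 0.02] gap 18.7 q [ 0.14  0.43  1.55 -0.58  1.11  0.02]
[[0.5,-0.02,0.02,0,0,0,0],[0.51,-0.01,0.01,0,0,0,0],[0.5,-0.02,0.02,0,0,0,0]]
end [600.8   9.  169. ] max 0.51 0.0
```

View pics/s6o.png

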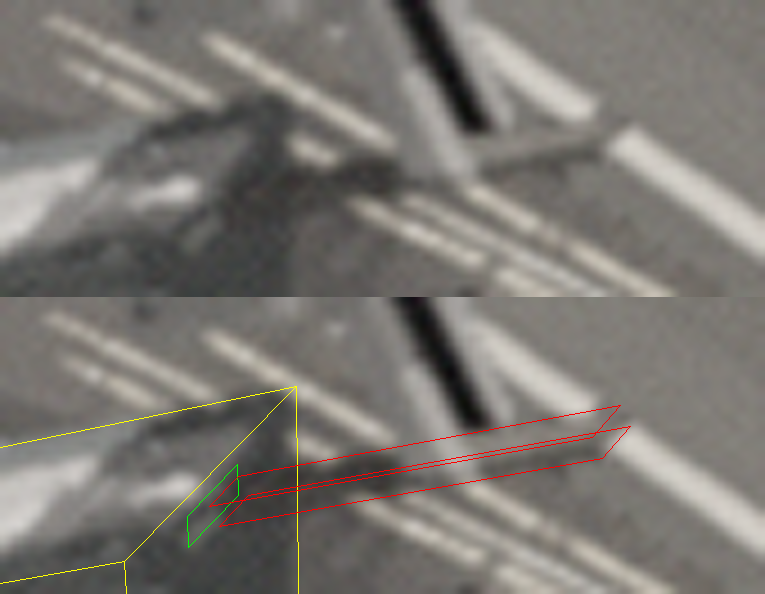

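>>> jog_arm:
  increments:
    - [0.5,-0.02,0.02,0,0,0,0]
    - [0.5,-0.02,0.02,0,0,0,0]
    - [0.5,0,0.01,0,0,0,0]
    - [0,0,0,0,0,0,0]

```text
clock: 8.72
eef_pos: [600.6, 9.5, 168.6]
eef_rot: [-3.141, 0.524, 1.934]
wrist_force: [-1.0, 0.7, -2.4]
finger_gap: 19.2
```

```bash
python3 - <<'E'
from h import *
st()
P,Rt=tcp_ins(-25); a=plan(P,Rt,3,0)
E
```

```text
8.72 [600.6   9.5 168.6] [-180.    30.   110.8] F [-1.   0.7 -2.4] M [ 0.37  0.17 -0.04] gap 19.2 q [ 0.16  0.44  1.56 -0.58  1.1   0.05]
[[0.48,0,0,0,0,0,0],[0.48,0,-0.01,0,0,0,0],[0.48,0,0,0,0,0,0]]
end [596.1  21.2 161.5] max 0.48 0.0
```

>>> jog_arm:
  increments:
    - [0.5,0,0,0,0,0,0]
    - [0.5,0,0,0,0,0,0]
    - [0.5,0,0,0,0,0,0]
    - [0,0,0,0,0,0,0]

```text
clock: 9.22
eef_pos: [596.0, 21.6, 161.1]
eef_rot: [-3.141, 0.524, 1.934]
wrist_force: [0.4, 0.4, -1.7]
finger_gap: 19.1
```

```bash
python3 - <<'E'
from h import *
st()
P,Rt=tcp_ins(-40); a=plan(P,Rt,3,0)
E
```

```text
9.22 [596.   21.6 161.1] [-180.    30.   110.8] F [ 0.4  0.4 -1.7] M [ 0.3   0.2  -0.02] gap 19.1 q [ 0.18  0.44  1.57 -0.58  1.1   0.08]
[[0.48,0,0,0,0,0,0],[0.48,0,-0.01,0,0,0,0],[0.48,0,0,0,0,0,0]]
end [591.5  33.3 154. ] max 0.48 0.0
```

>>> jog_arm:
  increments:
    - [0.5,0,0,0,0,0,0]
    - [0.5,0,0,0,0,0,0]
    - [0.4,0,0,0,0,0,0]
    - [0,0,0,0,0,0,0]

```text
clock: 9.72
eef_pos: [591.7, 32.9, 154.1]
eef_rot: [-3.141, 0.524, 1.934]
wrist_force: [-1.0, 0.8, -0.9]
finger_gap: 19.1
```

```bash
python3 look.py 7;python3 ov.py 8 107
```

```text
9.72 [591.7  32.9 154.1] [-180.    30.   110.8] F [-1.   0.8 -0.9] M [0.32 0.12 0.06] gap 19.1 q [ 0.2   0.45  1.58 -0.59  1.1   0.11]
```

View pics/s8o.png

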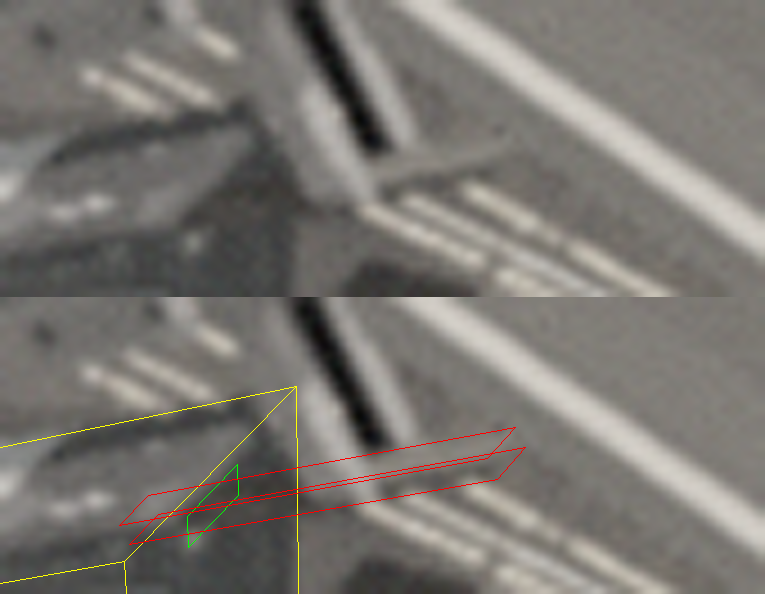

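View pics/t7c.png

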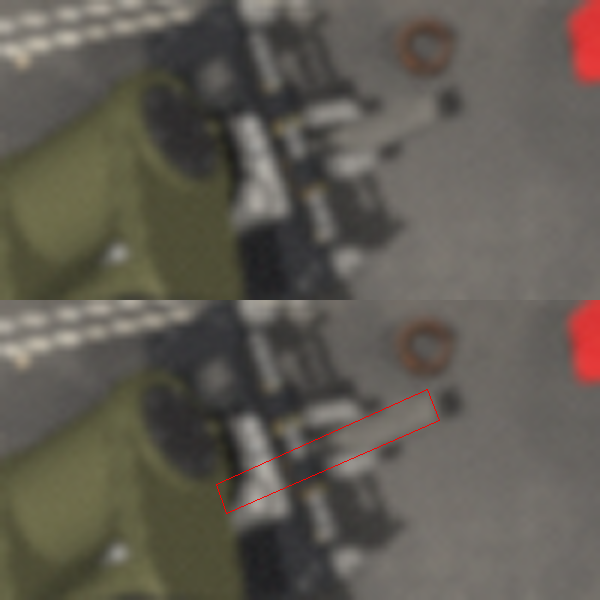

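```bash
cat >> h.py <<'E'
S=N-2.5*bxx-11*bz
def lever(steps,lower=0.,deg=-2.5):
    s=read_state();P=s['eef_pos'];Rt=R.from_euler('xyz',s['eef_rot'])
    print('S in tool',Rt.inv().apply(S-P).round(1))
    P=P+Rt.apply([0,0,lower]); rows=[]
    p=s['eef_pos'];r=Rt
    for i in range(1,steps+1):
        # axis: tool y ; outer end goes down => inclination a falls
        rt=Rt*R.from_rotvec([0,np.radians(-deg*i),0])
        l=Rt.inv().apply(P-S); pt=S+rt.apply(l)
        d=np.round(r.inv().apply(pt-p)/10,2)
        rows.append([*(d+0.),0,-deg,0,0]); p=p+r.apply(d*10); r=r*R.from_rotvec([0,np.radians(-deg),0])
    print(rows); print(p.round(1),np.degrees(r.as_euler('xyz')).round(1))
E
python3 - <<'E'
from h import *
lever(4,1.5)
E
```

```text
S in tool [78.1 -0.1 28.1]
[[np.float64(-0.11), np.float64(0.0), np.float64(0.49), 0, 2.5, 0, 0], [np.float64(-0.11), np.float64(0.0), np.float64(0.35), 0, 2.5, 0, 0], [np.float64(-0.11), np.float64(0.0), np.float64(0.34), 0, 2.5, 0, 0], [np.float64(-0.1), np.float64(0.0), np.float64(0.34), 0, 2.5, 0, 0]]
[595.6  22.6 142.7] [-180.    20.   110.8]
```

>>> jog_arm:
  increments:
    - [-0.11,0,0.49,0,2.5,0,0]
    - [-0.11,0,0.35,0,2.5,0,0]
    - [-0.11,0,0.34,0,2.5,0,0]
    - [-0.1,0,0.34,0,2.5,0,0]
    - [0,0,0,0,0,0,0]

```text
clock: 10.5
eef_pos: [595.7, 22.1, 142.8]
eef_rot: [-3.142, 0.35, 1.932]
wrist_force: [-0.2, -0.3, -0.0]
finger_gap: 18.8
```

```bash
python3 - <<'E'
from h import *
st();lever(4,0)
E
```

```text
10.5 [595.7  22.1 142.8] [-180.    20.   110.7] F [-0.2 -0.3 -0. ] M [0.16 0.05 0.01] gap 18.8 q [ 0.11  0.45  1.56 -0.39  1.08 -0.07]
S in tool [78.5 -0.  26.5]
[[np.float64(-0.11), np.float64(0.0), np.float64(0.35), 0, 2.5, 0, 0], [np.float64(-0.11), np.float64(0.0), np.float64(0.34), 0, 2.5, 0, 0], [np.float64(-0.1), np.float64(0.0), np.float64(0.35), 0, 2.5, 0, 0], [np.float64(-0.11), np.float64(0.0), np.float64(0.34), 0, 2.5, 0, 0]]
[598.6  14.7 130.8] [-180.    10.   110.7]
```

>>> jog_arm:
  increments:
    - [-0.11,0,0.35,0,2.5,0,0]
    - [-0.11,0,0.34,0,2.5,0,0]
    - [0,0,0,0,0,0,0]

```text
clock: 10.88
eef_pos: [597.1, 18.8, 137.0]
eef_rot: [-3.141, 0.263, 1.933]
wrist_force: [-1.8, 3.1, -0.3]
finger_gap: 19.1
```

```bash
python3 - <<'E'
from h import *
st()
E
```

```text
10.88 [597.1  18.8 137. ] [-180.    15.1  110.7] F [-1.8  3.1 -0.3] M [0.71 0.33 0.02] gap 19.1 q [ 0.07  0.46  1.54 -0.29  1.08 -0.16]
```

>>> jog_arm:
  increments:
    - [-0.11,0,0.35,0,2.5,0,0]
    - [-0.11,0,0.34,0,2.5,0,0]
    - [0,0,0,0,0,0,0]

```text
clock: 11.25
eef_pos: [598.4, 15.5, 130.8]
eef_rot: [-3.141, 0.175, 1.933]
wrist_force: [-2.4, 4.6, 1.9]
finger_gap: 19.2
```

```bash
python3 look.py 9; python3 - <<'E'
from h import *
lever(4,0)
im=cv2.imread('pics/s9.png');cv2.imwrite('pics/s9d.png',cv2.resize(im[140:205,200:290],(792,572),interpolation=cv2.INTER_CUBIC))
E
```

```text
11.25 [598.4  15.5 130.8] [-180.    10.   110.7] F [-2.4  4.6  1.9] M [0.99 0.29 0.06] gap 19.2 q [ 0.03  0.48  1.52 -0.19  1.09 -0.25]
S in tool [77.7 -0.1 26.7]
[[np.float64(-0.11), np.float64(0.0), np.float64(0.34), 0, 2.5, 0, 0], [np.float64(-0.11), np.float64(0.0), np.float64(0.34), 0, 2.5, 0, 0], [np.float64(-0.11), np.float64(0.0), np.float64(0.34), 0, 2.5, 0, 0], [np.float64(-0.11), np.float64(0.0), np.float64(0.35), 0, 2.5, 0, 0]]
[600.5  10.  117.8] [-1.800e+02  1.000e-01  1.108e+02]
```

View pics/s9d.png

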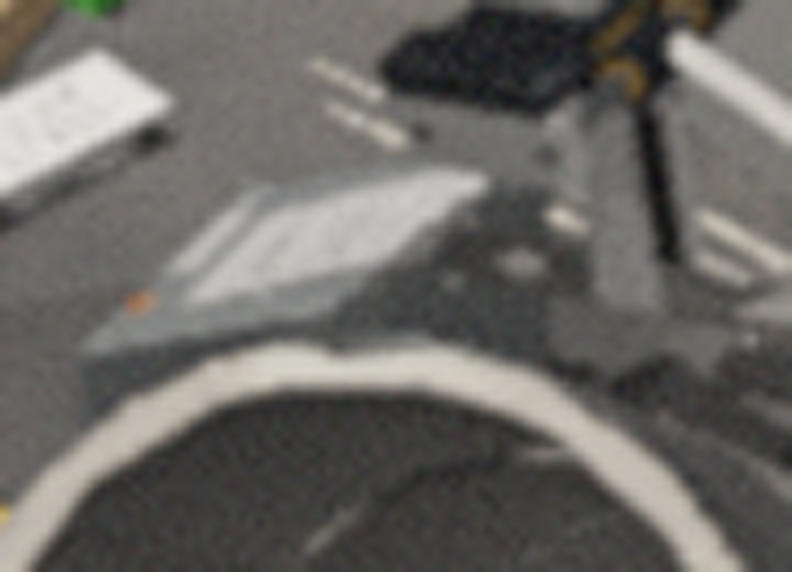

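>>> jog_arm:
  increments:
    - [-0.11,0,0.34,0,2.5,0,0]
    - [-0.11,0,0.34,0,2.5,0,0]
    - [-0.11,0,0.34,0,2.5,0,0]
    - [-0.11,0,0.34,0,2.5,0,0]
    - [0,0,0,0,0,0,0]

```text
clock: 11.98
eef_pos: [600.5, 9.5, 117.5]
eef_rot: [-3.141, 0.002, 1.933]
wrist_force: [0.3, 2.2, -1.7]
finger_gap: 18.8
```

```bash
python3 look.py 10; python3 - <<'E'
from h import *
lever(4,0)
im=cv2.imread('pics/s10.png');cv2.imwrite('pics/s10d.png',cv2.resize(im[140:205,200:290],(792,572),interpolation=cv2.INTER_CUBIC))
E
```

```text
11.97 [600.5   9.5 117.5] [-1.799e+02  1.000e-01  1.107e+02] F [ 0.3  2.2 -1.7] M [ 0.41  0.08 -0.1 ] gap 18.8 q [-0.04  0.52  1.48 -0.    1.14 -0.41]
S in tool [78.2  0.1 26.4]
[[np.float64(-0.11), np.float64(0.0), np.float64(0.34), 0, 2.5, 0, 0], [np.float64(-0.11), np.float64(0.0), np.float64(0.35), 0, 2.5, 0, 0], [np.float64(-0.1), np.float64(0.0), np.float64(0.34), 0, 2.5, 0, 0], [np.float64(-0.11), np.float64(0.0), np.float64(0.34), 0, 2.5, 0, 0]]
[601.7   6.4 103.7] [-180.    -9.9  110.8]
```

View pics/s10d.png

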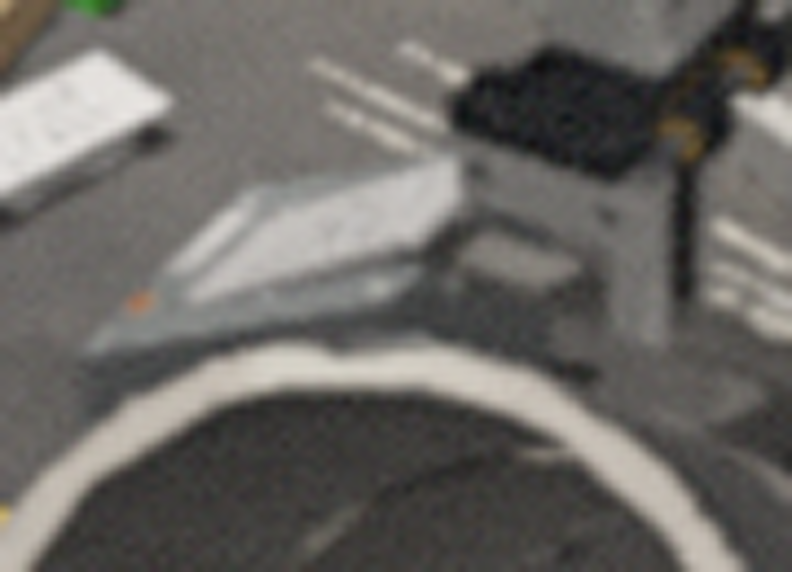

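>>> jog_arm:
  increments:
    - [-0.11,0,0.34,0,2.5,0,0]
    - [-0.11,0,0.35,0,2.5,0,0]
    - [-0.1,0,0.34,0,2.5,0,0]
    - [0,0,0,0,0,0,0]

```text
clock: 12.58
eef_pos: [601.4, 6.5, 106.9]
eef_rot: [-3.14, -0.129, 1.932]
wrist_force: [-0.6, 0.6, -0.8]
finger_gap: 19.2
```

```bash
python3 - <<'E'
from h import *
st();lever(1,0)
p=shot('scene','s11.png');im=cv2.imread('pics/s11.png');cv2.imwrite('pics/s11d.png',cv2.resize(im[140:205,200:290],(792,572),interpolation=cv2.INTER_CUBIC))
E
```

```text
12.57 [601.4   6.5 106.9] [-179.9   -7.4  110.7] F [-0.6  0.6 -0.8] M [-0.12 -0.02  0.04] gap 19.2 q [-0.1   0.56  1.45  0.12  1.19 -0.51]
S in tool [78.7  0.3 26.2]
[[np.float64(-0.11), np.float64(0.0), np.float64(0.35), 0, 2.5, 0, 0]]
[601.6   5.9 103.2] [-179.9   -9.9  110.7]
```

View pics/s11d.png

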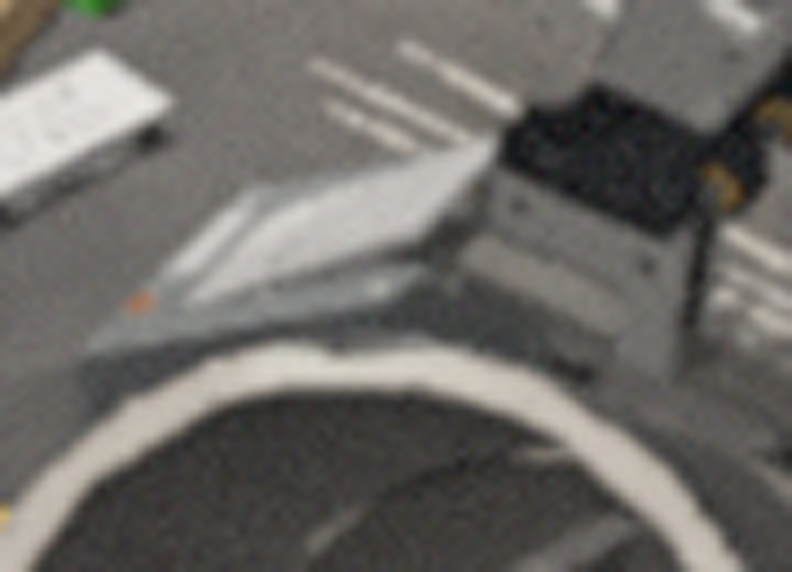

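>>> jog_arm:
  increments:
    - [0.11,0,-0.34,0,-2.5,0,0]
    - [0.11,0,-0.34,0,-2.5,0,0]
    - [0.1,0,-0.34,0,-2.5,0,0]
    - [0,0,0,0,0,0,0]

```text
clock: 13.12
eef_pos: [600.6, 9.8, 118.1]
eef_rot: [3.142, 0.002, 1.934]
wrist_force: [0.4, 1.1, -1.8]
finger_gap: 19.1
```

```bash
python3 - <<'E'
from h import *
st()
p=shot('scene','s12.png');im=cv2.imread('pics/s12.png');cv2.imwrite('pics/s12d.png',cv2.resize(im[140:205,200:290],(792,572),interpolation=cv2.INTER_CUBIC))
E
```

```text
13.12 [600.6   9.8 118.1] [1.800e+02 1.000e-01 1.108e+02] F [ 0.4  1.1 -1.8] M [-0.07  0.04  0.01] gap 19.1 q [-0.04  0.52  1.48 -0.    1.14 -0.41]
```

View pics/s12d.png

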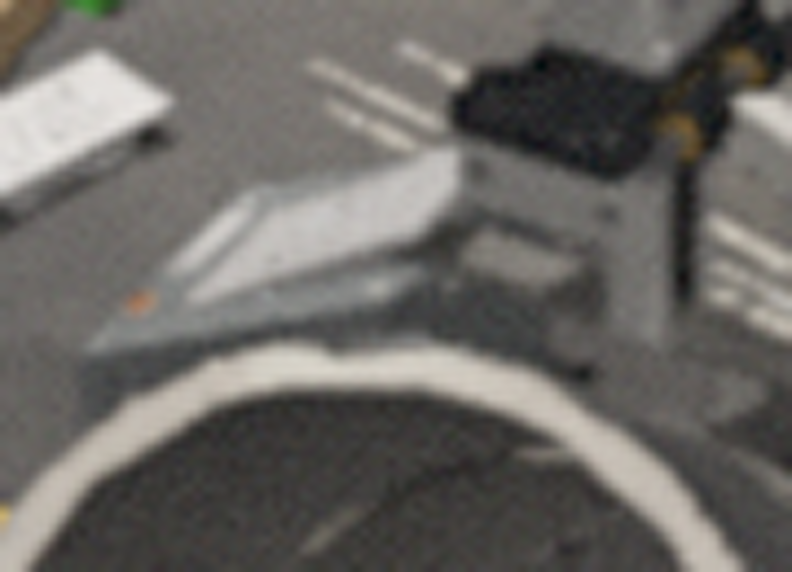

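>>> jog_arm:
  increments:
    - [0,0,-0.1,0,0,0,0]
    - [-1,0,0,0,0,0,0]
    - [-1.5,0,0,0,0,0,0]
    - [-2,0,0,0,0,0,0]
    - [-2.5,0,0,0,0,0,0]
    - [-2.5,0,0,0,0,0,0]
    - [0,0,0,0,0,0,0]

```text
clock: 14.05
eef_pos: [634.8, -82.3, 118.4]
eef_rot: [-3.141, 0.001, 1.931]
wrist_force: [0.1, 0.8, -1.6]
finger_gap: 18.9
```

```bash
python3 - <<'E'
from h import *
st()
p=shot('scene','s13.png');im=cv2.imread('pics/s13.png');cv2.imwrite('pics/s13d.png',cv2.resize(im[140:205,200:290],(792,572),interpolation=cv2.INTER_CUBIC))
a=plan([572,-190,70],Rd(93.1),6,0)
plan([565.6,-199,30],Rd(93.1),2,0,*a)
E
```

```text
14.05 [634.8 -82.3 118.4] [-180.     0.   110.6] F [ 0.1  0.8 -1.6] M [-0.09  0.06  0.01] gap 18.9 q [-0.19  0.6   1.35 -0.    1.19 -0.55]
[[-1.33,-1.61,0.81,0,0,2.9,0],[-1.41,-1.55,0.81,0,0,3,0],[-1.49,-1.47,0.8,0,0,2.9,0],[-1.56,-1.39,0.81,0,0,2.9,0],[-1.63,-1.31,0.81,0,0,2.9,0],[-1.7,-1.23,0.81,0,0,3,0]]
end [ 572. -190.   70.] max 1.7 3.0
[[-0.43,-0.34,2,0,0,0,0],[-0.43,-0.34,2,0,0,0,0]]
end [ 565.6 -199.    30. ] max 2.0 0.0
```

View pics/s13d.png

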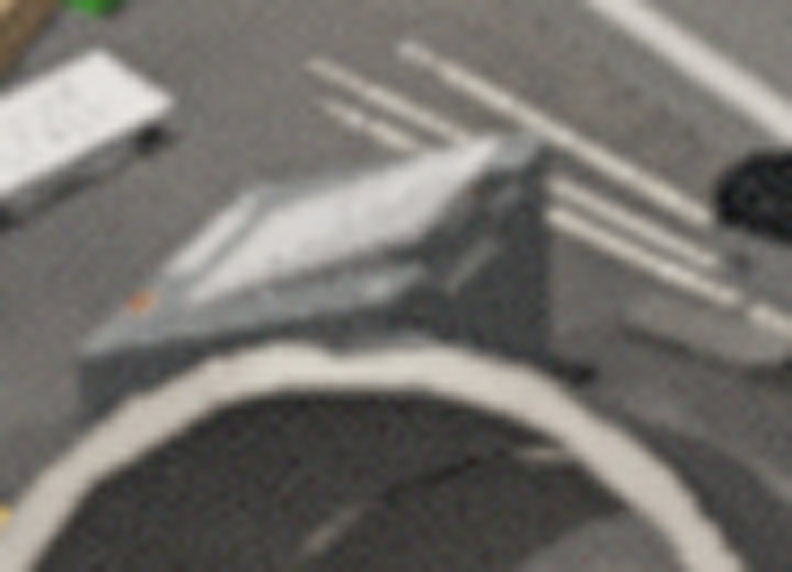

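>>> jog_arm:
  increments:
    - [-1.33,-1.61,0.81,0,0,2.9,0]
    - [-1.41,-1.55,0.81,0,0,3,0]
    - [-1.49,-1.47,0.8,0,0,2.9,0]
    - [-1.56,-1.39,0.81,0,0,2.9,0]
    - [-1.63,-1.31,0.81,0,0,2.9,0]
    - [-1.7,-1.23,0.81,0,0,3,0]
    - [-0.43,-0.34,2,0,0,0,0]
    - [-0.43,-0.34,1.5,0,0,0,0]
    - [0,0,0,0,0,0,0]

```text
clock: 15.22
eef_pos: [565.0, -197.9, 34.1]
eef_rot: [-3.14, -0.0, 1.625]
wrist_force: [1.0, -0.2, -1.7]
finger_gap: 18.8
```

```bash
python3 - <<'E'
from h import *
st()
plan([565.6,-199,24.3],Rd(93.1),2,0)
p=shot('scene','s14.png');im=cv2.imread('pics/s14.png');cv2.imwrite('pics/s14d.png',cv2.resize(im[140:240,240:370],(780,600),interpolation=cv2.INTER_CUBIC))
E
```

```text
15.22 [ 565.  -197.9   34.1] [-179.9   -0.    93.1] F [ 1.  -0.2 -1.7] M [-0.08  0.01 -0.04] gap 18.8 q [-0.4   0.63  1.53 -0.    0.98 -0.45]
[[-0.06,0.03,0.49,-0.1,0,0,0],[-0.05,0.03,0.49,0,0,0,0]]
end [ 565.6 -199.    24.3] max 0.49 0.1
```

>>> jog_arm:
  increments:
    - [0,0,0.4,0,0,0,0]
    - [0,0,0.3,0,0,0,0]
    - [0,0,0.15,0,0,0,0]
    - [0,0,0,0,0,0,0]

```text
clock: 15.78
eef_pos: [565.8, -197.6, 26.8]
eef_rot: [-3.141, 0.001, 1.626]
wrist_force: [-0.3, -0.3, -1.2]
finger_gap: 18.9
```

```bash
python3 - <<'E'
from h import *
st()
E
```

```text
15.78 [ 565.8 -197.6   26.8] [-180.     0.    93.2] F [-0.3 -0.3 -1.2] M [-0.14  0.04 -0.02] gap 18.9 q [-0.4   0.64  1.54 -0.    0.97 -0.45]
```

>>> jog_arm:
  increments:
    - [0,0,0.15,0,0,0,0]
    - [0,0,0.1,0,0,0,0]
    - [0,0,0,0,0,0,0]

```text
clock: 16.15
eef_pos: [565.8, -197.7, 24.3]
eef_rot: [-3.141, 0.001, 1.626]
wrist_force: [-0.0, -0.5, -1.1]
finger_gap: 19.1
```

```bash
python3 - <<'E'
from h import *
st()
E
```

```text
16.15 [ 565.8 -197.7   24.3] [-180.     0.    93.2] F [-0.  -0.5 -1.1] M [-0.06  0.06 -0.05] gap 19.1 q [-0.4   0.64  1.54 -0.    0.96 -0.45]
```

>>> jog_arm:
  increments:
    - [0,0,0.05,0,0,0,0]
    - [0,0,0,0,0,0,0]
    - [0,0,0,0,0,0,3]
    - [0,0,0,0,0,0,4.5]
    - [0,0,0,0,0,0,6]
    - [0,0,-1,0,0,0,8]
    - [0,0,-4,0,0,0,9.4]
    - [0,0,-6,0,0,0,9.4]
    - [0,0,-6,0,0,0,9.4]
    - [0,0,-6,0,0,0,9.4]
    - [0,0,0,0,0,0,9.4]

```text
clock: 17.52
eef_pos: [566.9, -198.0, 259.7]
eef_rot: [3.133, 0.005, 1.626]
wrist_force: [-0.2, 0.7, -1.0]
finger_gap: 93.8
```

```bash
python3 - <<'E'
from h import *
st()
p=shot('scene','s15.png');im=cv2.imread('pics/s15.png');cv2.imwrite('pics/s15d.png',cv2.resize(im[140:205,200:290],(792,572),interpolation=cv2.INTER_CUBIC))
p=shot('top','t15.png');im=cv2.imread('pics/t15.png');cv2.imwrite('pics/t15d.png',cv2.resize(im[140:240,175:335],(800,500),interpolation=cv2.INTER_CUBIC))
E
```

```text
17.52 [ 566.9 -198.   259.7] [179.5   0.3  93.2] F [-0.2  0.7 -1. ] M [-0.11  0.08  0.04] gap 93.8 q [-0.4   0.39  1.33 -0.    1.42 -0.45]
```

View pics/s15d.png

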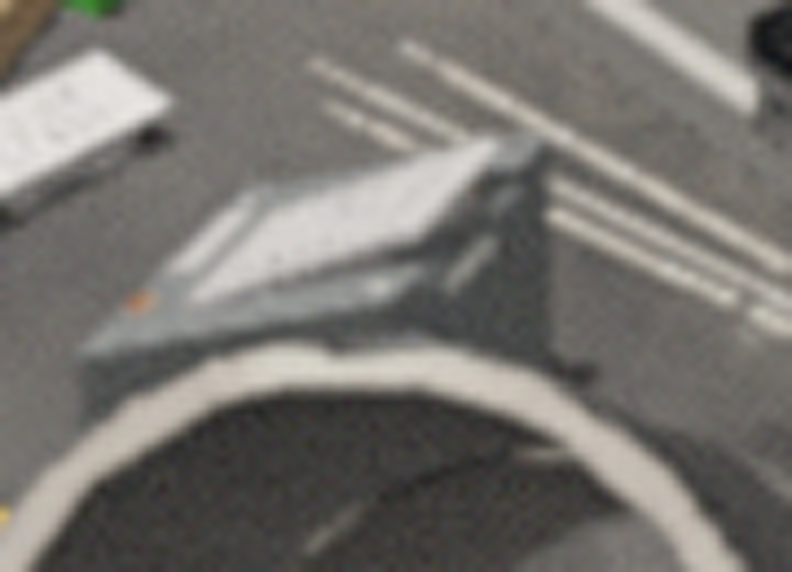

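View pics/t15d.png

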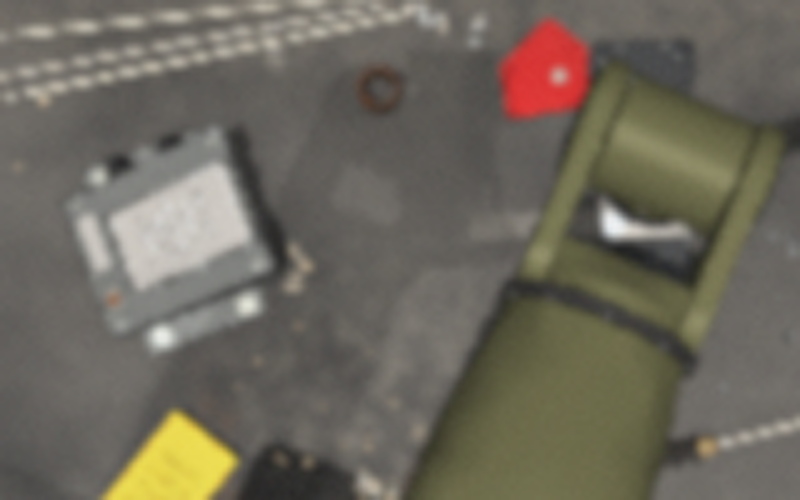

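```bash
cat > f3.py <<'E'
from fit import *
im=cv2.imread('pics/t15.png');p=shot('top')
v=[546,153.3,YB]
t=np.radians(37.3);m=np.array([14.1,0,91.5])
ex=np.array([np.cos(t),0,np.sin(t)]);
Q=[m+a*63*ex+np.array([0,b*32,0]) for a,b in((1,1),(1,-1),(-1,-1),(-1,1))]
u=(proj(p,bx(v,Q))-[175,150]+.5)*8.5
b=cv2.resize(im[150:220,175:245],(595,595),interpolation=cv2.INTER_CUBIC)
cv2.polylines(b,[u.astype(int).reshape(-1,1,2)],True,(0,0,255),1)
cv2.imwrite('pics/t15f.png',b)
im=cv2.imread('pics/s15.png');q=shot('scene')
u=(proj(q,bx(v,Q))-[200,140]+.5)*8.8
b=cv2.resize(im[140:205,200:290],(792,572),interpolation=cv2.INTER_CUBIC)
cv2.polylines(b,[u.astype(int).reshape(-1,1,2)],True,(0,0,255),1)
cv2.imwrite('pics/s15f.png',b)
print(bx(v,[m]))
E
python3 f3.py
```

```text
[[551.00700817 140.11895796  91.5       ]]
```

View pics/t15f.png

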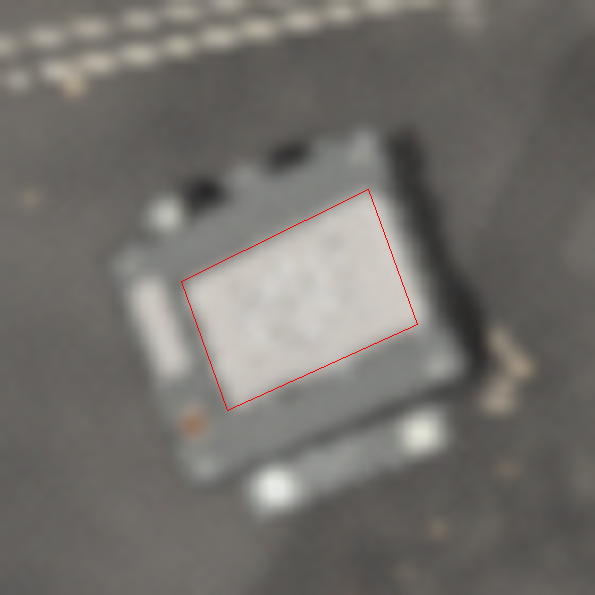

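View pics/s15f.png

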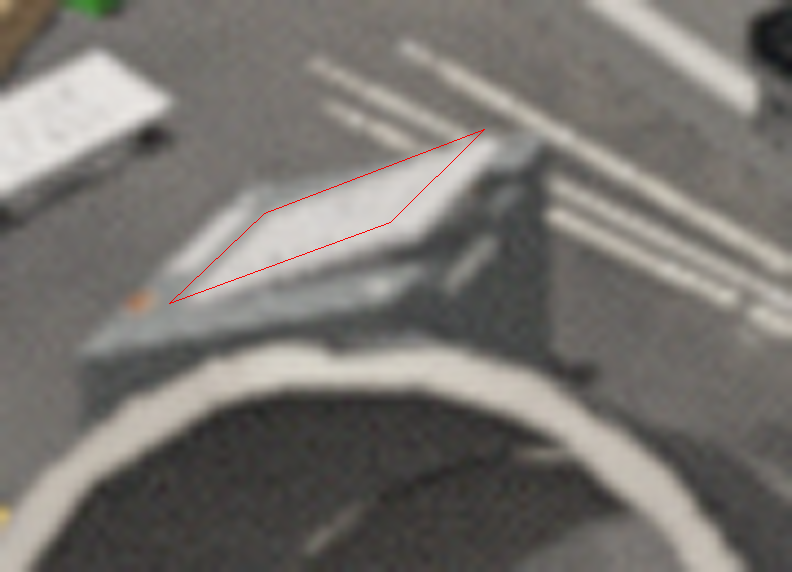

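```bash
cat > f4.py <<'E'
from fit import *
p=shot('top');q=shot('scene');v=[546,153.3,YB]
T8=np.array([[374,188],[424,322],[233,411],[187,281]])/8.5+[175,150]-.5
S8=np.array([[502,137],[418,238],[188,303],[282,200]])/8.8+[200,140]-.5
def Q(w):
    t=w[3];m=np.array(w[:3]);ex=np.array([np.cos(t),0,np.sin(t)]);rz=R.from_rotvec([0,0,w[4]])
    return [m+rz.apply(a*63*ex+np.array([0,b*32,0])) for a,b in((1,1),(1,-1),(-1,-1),(-1,1))]
f=lambda w:np.r_[(proj(p,bx(v,Q(w)))-T8).ravel(),(proj(q,bx(v,Q(w)))-S8).ravel()]
for fx in(None,):
  r=least_squares(f,[15,0,91,.65,0],loss='soft_l1');w=r.x
  print(w.round(2),np.degrees(w[3:]),f(w).reshape(-1,2).round(1).tolist())
r=least_squares(lambda a:f([a[0],a[1],91.5,np.radians(37.3),a[2]]),[15,0,0]);print(r.x.round(3),r.fun.reshape(-1,2).round(1).tolist())
print(bx(v,[w[:3]]))
E
python3 f4.py
```

```text
[19.18  1.26 91.04  0.61  0.  ] [35.02470479  0.11246457] [[0.9, -0.7], [0.9, -0.6], [0.1, -0.7], [-0.0, -0.6], [-0.0, 0.1], [-1.1, -0.7], [-1.0, -0.1], [-1.0, 1.3]]
[ 1.9421e+01  1.3120e+00 -3.0000e-03] [[0.6, -0.6], [0.5, -0.5], [0.5, -0.8], [0.5, -0.8], [-0.4, -0.6], [-1.5, -1.4], [-0.5, 0.4], [-0.4, 1.8]]
[[553.9902752  135.81291011  91.04372185]]
```

```bash
cat >> h.py <<'E'
CO=np.array([554,135.6,91.3]);CA=37.3
def tcp_cov(u,h,a=CA,lat=0.):
    Rt=Rbar(a);M=Rt.as_matrix(); return CO-M[:,0]*u-M[:,2]*h+byy*lat,Rt
E
python3 - <<'E'
from h import *
P,Rt=tcp_cov(12,110);print(P)
P2=P+[0,0,60]
a=plan(P2,Rt,10,9.4)
a=plan(P,Rt,2,9.4,*a)
E
```

```text
[533.71876105 188.99073836 186.0739437 ]
[[3.88,-0.1,0.07,-0.6,-3.7,-1.7,9.4],[3.87,0.01,-0.19,-0.6,-3.7,-1.7,9.4],[3.85,0.13,-0.43,-0.6,-3.7,-1.7,9.4],[3.81,0.25,-0.68,-0.5,-3.7,-1.7,9.4],[3.75,0.37,-0.92,-0.6,-3.7,-1.7,9.4],[3.67,0.49,-1.16,-0.6,-3.7,-1.7,9.4],[3.57,0.61,-1.38,-0.6,-3.7,-1.7,9.4],[3.45,0.73,-1.61,-0.6,-3.7,-1.7,9.4],[3.32,0.85,-1.81,-0.6,-3.7,-1.7,9.4],[3.17,0.96,-2.01,-0.5,-3.7,-1.7,9.4]]
end [533.7 189.  246. ] max 3.88 3.7
[[1.82,0,2.38,0,0,0,9.4],[1.81,0.01,2.39,0,0,0,9.4]]
end [533.8 189.  186.1] max 2.39 0.0
```

>>> jog_arm:
  increments:
    - [3.88,-0.1,0.07,-0.6,-3.7,-1.7,9.4]
    - [3.87,0.01,-0.19,-0.6,-3.7,-1.7,9.4]
    - [3.85,0.13,-0.43,-0.6,-3.7,-1.7,9.4]
    - [3.81,0.25,-0.68,-0.5,-3.7,-1.7,9.4]
    - [3.75,0.37,-0.92,-0.6,-3.7,-1.7,9.4]
    - [3.67,0.49,-1.16,-0.6,-3.7,-1.7,9.4]
    - [3.57,0.61,-1.38,-0.6,-3.7,-1.7,9.4]
    - [3.45,0.73,-1.61,-0.6,-3.7,-1.7,9.4]
    - [3.32,0.85,-1.81,-0.6,-3.7,-1.7,9.4]
    - [3.17,0.96,-2.01,-0.5,-3.7,-1.7,9.4]
    - [1.82,0,2.38,0,0,0,9.4]
    - [1.81,0.01,2.39,0,0,0,9.4]
    - [0,0,0,0,0,0,9.4]

```text
clock: 19.45
eef_pos: [533.4, 188.4, 184.6]
eef_rot: [-3.136, 0.653, 1.937]
wrist_force: [-0.1, 0.2, 1.3]
finger_gap: 93.8
```

```bash
python3 - <<'E'
from h import *
st()
p=shot('scene','s16.png');im=cv2.imread('pics/s16.png');cv2.imwrite('pics/s16d.png',cv2.resize(im[100:210,180:320],(763,600),interpolation=cv2.INTER_CUBIC))
P,Rt=tcp_cov(12,45)
a=plan(P,Rt,4,9.4)
P,Rt=tcp_cov(12,14.5)
a=plan(P,Rt,3,9.4,*a)
E
```

```text
19.45 [533.4 188.4 184.6] [-179.7   37.4  111. ] F [-0.1  0.2  1.3] M [0.21 0.18 0.  ] gap 93.8 q [ 0.54  0.46  1.53 -0.66  1.35  0.39]
[[0.02,0,1.63,0,0,0,9.4],[0.02,0,1.62,0,0,0,9.4],[0.02,-0.01,1.63,0,0.1,0,9.4],[0.01,0,1.63,-0.1,0,0,9.4]]
end [547.7 152.1 134.3] max 1.63 0.1
[[0,0,1.02,0,0,0,9.4],[0,0,1.01,0,0,0,9.4],[0,0,1.02,0,0,0,9.4]]
end [554.3 134.9 110.1] max 1.02 0.0
```

View pics/s16d.png

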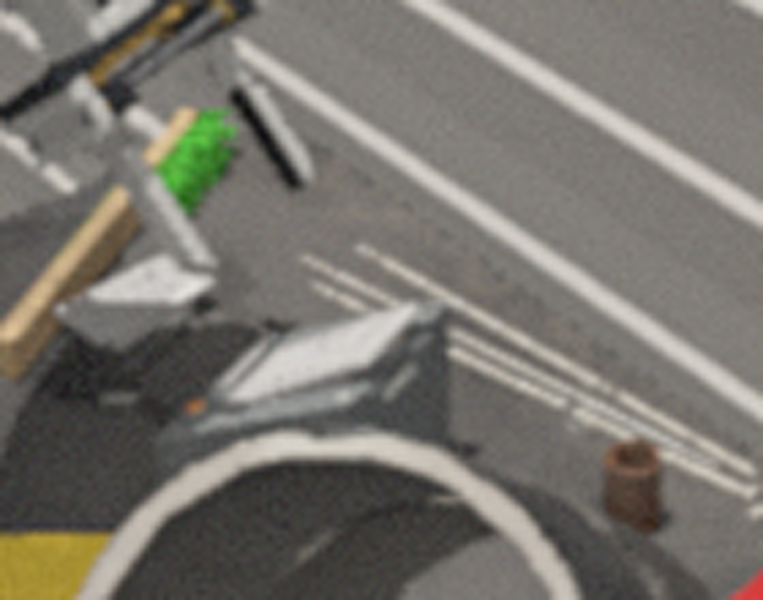

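>>> jog_arm:
  increments:
    - [0.02,0,1.6,0,0,0,9.4]
    - [0.02,0,1.6,0,0,0,9.4]
    - [0.02,-0.01,1.6,0,0,0,9.4]
    - [0.01,0,1.6,0,0,0,9.4]
    - [0,0,0.9,0,0,0,9.4]
    - [0,0,0.8,0,0,0,9.4]
    - [0,0,0.5,0,0,0,9.4]
    - [0,0,0,0,0,0,9.4]

```text
clock: 20.5
eef_pos: [552.5, 140.4, 118.1]
eef_rot: [3.141, 0.652, 1.933]
wrist_force: [0.3, -0.3, 0.8]
finger_gap: 93.9
```

```bash
python3 - <<'E'
from h import *
st()
p=shot('scene','s17.png');im=cv2.imread('pics/s17.png');cv2.imwrite('pics/s17d.png',cv2.resize(im[130:205,190:290],(800,600),interpolation=cv2.INTER_CUBIC))
P,Rt=tcp_cov(12,14.5)
a=plan(P,Rt,2,9.4)
E
```

```text
20.5 [552.5 140.4 118.1] [180.   37.4 110.8] F [ 0.3 -0.3  0.8] M [ 0.23  0.17 -0.02] gap 93.9 q [ 0.45  0.53  1.6  -0.71  1.18  0.42]
[[0.01,-0.02,0.51,0,0,0,9.4],[0.02,-0.03,0.5,0,0.1,0,9.4]]
end [554.2 134.9 110.1] max 0.51 0.1
```

View pics/s17d.png

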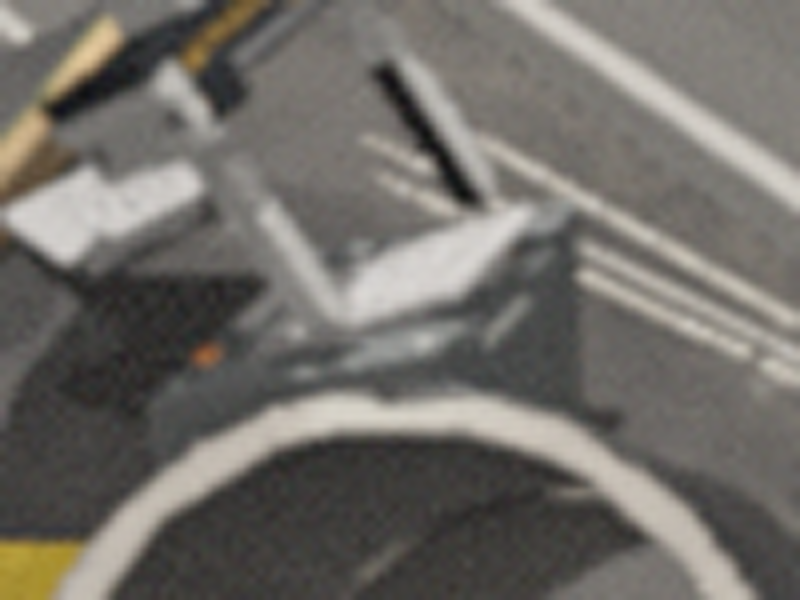

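>>> jog_arm:
  increments:
    - [0.02,-0.03,0.4,0,0,0,9.4]
    - [0.01,-0.02,0.4,0,0,0,9.4]
    - [0,0,0,0,0,0,9.4]

```text
clock: 20.92
eef_pos: [553.8, 136.0, 111.7]
eef_rot: [3.14, 0.652, 1.933]
wrist_force: [0.2, 0.2, 0.5]
finger_gap: 94.2
```

```bash
python3 - <<'E'
from h import *
st()
P,Rt=tcp_cov(12,14.5)
a=plan(P,Rt,1,9.4)
E
```

```text
20.93 [553.8 136.  111.7] [179.9  37.4 110.8] F [0.2 0.2 0.5] M [0.24 0.13 0.03] gap 94.2 q [ 0.44  0.54  1.61 -0.72  1.17  0.43]
[[-0.01,0.01,0.2,0.04,0.05,-0.03,9.4]]
end [554.3 134.9 110.1] max 0.2 0.05
```

>>> jog_arm:
  increments:
    - [0,0,0.2,0,0,0,9.4]
    - [0,0,0,0,0,0,7.6]
    - [0,0,0,0,0,0,6.8]
    - [0,0,0,0,0,0,6]
    - [0,0,0,0,0,0,5.8]
    - [0,0,0,0,0,0,5.8]
  squeeze: 30

```text
clock: 21.68
eef_pos: [552.9, 134.6, 111.3]
eef_rot: [-3.14, 0.653, 1.932]
wrist_force: [-19.6, 1.9, 19.2]
finger_gap: 63.5
```

```bash
python3 - <<'E'
from h import *
st()
p=shot('scene','s18.png');im=cv2.imread('pics/s18.png');cv2.imwrite('pics/s18d.png',cv2.resize(im[130:205,190:290],(800,600),interpolation=cv2.INTER_CUBIC))
E
```

```text
21.68 [552.9 134.6 111.3] [-179.9   37.4  110.7] F [-19.6   1.9  19.2] M [-1.49  2.13 -2.1 ] gap 63.5 q [ 0.44  0.54  1.61 -0.72  1.17  0.43]
```

View pics/s18d.png

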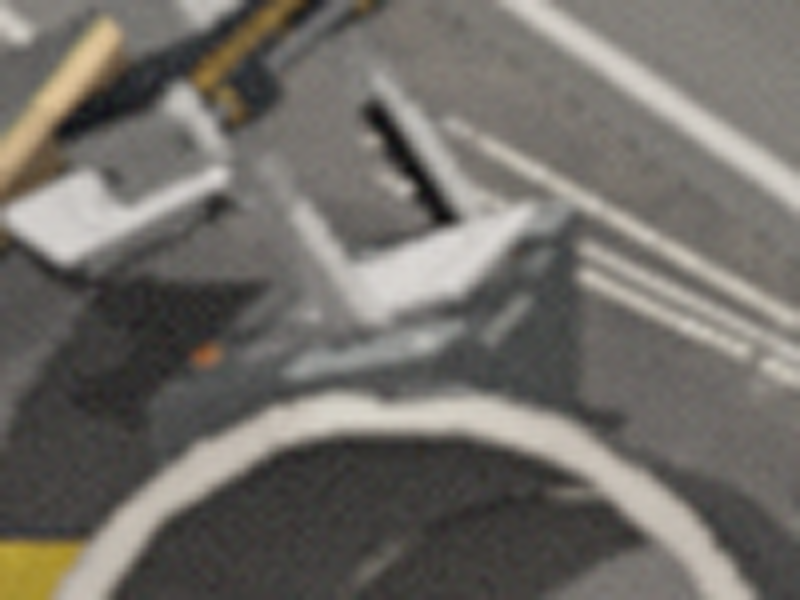

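>>> jog_arm:
  increments:
    - [0,-0.1,-0.15,0,0,0,5.8]
    - [0,-0.05,-0.15,0,0,0,5.8]
    - [0,0,0,0,0,0,5.8]
  squeeze: 40

```text
clock: 22.1
eef_pos: [551.8, 136.1, 112.9]
eef_rot: [3.141, 0.652, 1.933]
wrist_force: [-9.1, 2.7, 8.8]
finger_gap: 63.4
```

```bash
python3 - <<'E'
from h import *
st()
E
```

```text
22.1 [551.8 136.1 112.9] [180.   37.4 110.7] F [-9.1  2.7  8.8] M [-0.5   1.17 -0.94] gap 63.4 q [ 0.44  0.53  1.61 -0.72  1.17  0.43]
```

>>> jog_arm:
  increments:
    - [0,-0.05,-0.3,0,0,0,5.8]
    - [0,-0.05,-0.3,0,0,0,5.8]
    - [0,0,-0.4,0,0,0,5.8]
    - [0,0,0,0,0,0,5.8]

```text
clock: 22.6
eef_pos: [549.1, 141.6, 120.6]
eef_rot: [3.14, 0.652, 1.933]
wrist_force: [0.2, 0.4, -2.0]
finger_gap: 63.5
```

```bash
python3 - <<'E'
from h import *
st()
p=shot('scene','s19.png');im=cv2.imread('pics/s19.png');cv2.imwrite('pics/s19d.png',cv2.resize(im[130:205,190:290],(800,600),interpolation=cv2.INTER_CUBIC))
E
```

```text
22.6 [549.1 141.6 120.6] [179.9  37.3 110.8] F [ 0.2  0.4 -2. ] M [0.39 0.16 0.01] gap 63.5 q [ 0.45  0.52  1.61 -0.71  1.19  0.43]
```

View pics/s19d.png

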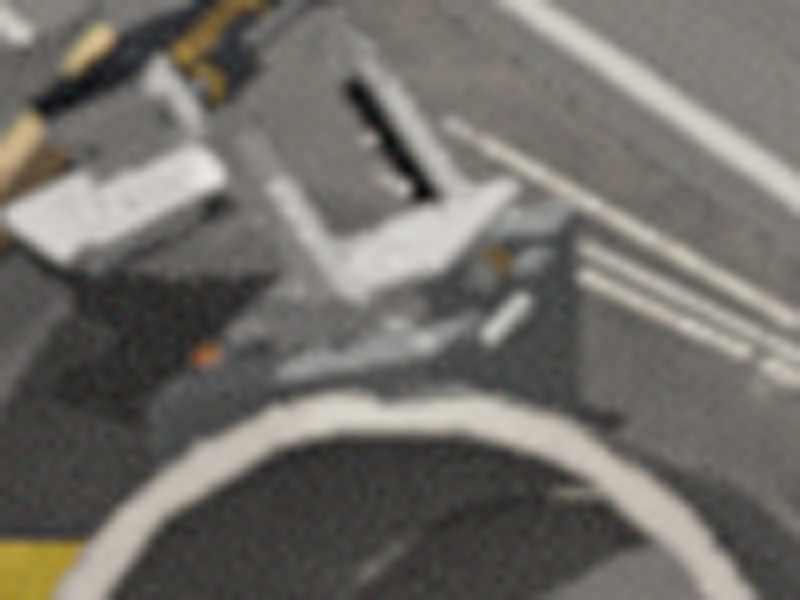

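```bash
python3 - <<'E'
from h import *
s=read_state();P=s['eef_pos'];Rt=R.from_euler('xyz',s['eef_rot'])
a=plan(P-60*Rt.as_matrix()[:,2],Rt,3,5.8)
a=plan([530,165,225],Rbar(30),2,5.8,*a)
a=plan([455,-50,200],Rd(97),9,5.8,*a)
a=plan([450,-58,60],Rd(97),4,5.8,*a)
E
```

```text
[[0,0,-2,0,0,0,5.8],[0,0,-2,0,0,0,5.8],[0,0,-2,0,0,0,5.8]]
end [536.1 175.5 168.2] max 2.0 0.0
[[-2.03,-0.47,-2.03,0,3.7,0,5.8],[-1.9,-0.46,-2.15,0.1,3.7,0,5.8]]
end [530. 165. 225.] max 2.15 3.7
[[-1.54,-1.63,1.21,0.4,3.3,1.5,5.8],[-1.65,-1.57,1.13,0.4,3.3,1.5,5.8],[-1.75,-1.53,1.04,0.4,3.3,1.5,5.8],[-1.85,-1.47,0.95,0.4,3.3,1.5,5.8],[-1.94,-1.41,0.85,0.4,3.4,1.5,5.8],[-2.02,-1.36,0.74,0.4,3.3,1.5,5.8],[-2.1,-1.3,0.63,0.4,3.3,1.5,5.8],[-2.16,-1.23,0.52,0.4,3.3,1.5,5.8],[-2.22,-1.18,0.4,0.4,3.3,1.4,5.8]]
end [455. -50. 200.] max 2.22 3.4
[[-0.18,-0.15,3.5,0,0,0,5.8],[-0.19,-0.15,3.5,0,0,0,5.8],[-0.18,-0.14,3.5,0,0,0,5.8],[-0.18,-0.15,3.5,0,0,0,5.8]]
end [450. -58.  60.] max 3.5 0.0
```

>>> jog_arm:
  increments:
    - [0,0,-1.5,0,0,0,5.8]
    - [0,0,-2,0,0,0,5.8]
    - [0,0,-2.5,0,0,0,5.8]
    - [-2.03,-0.47,-2.03,0,3.7,0,5.8]
    - [-1.9,-0.46,-2.15,0.1,3.7,0,5.8]
    - [-1.54,-1.63,1.21,0.4,3.3,1.5,5.8]
    - [-1.65,-1.57,1.13,0.4,3.3,1.5,5.8]
    - [-1.75,-1.53,1.04,0.4,3.3,1.5,5.8]
    - [-1.85,-1.47,0.95,0.4,3.3,1.5,5.8]
    - [-1.94,-1.41,0.85,0.4,3.4,1.5,5.8]
    - [-2.02,-1.36,0.74,0.4,3.3,1.5,5.8]
    - [-2.1,-1.3,0.63,0.4,3.3,1.5,5.8]
    - [-2.16,-1.23,0.52,0.4,3.3,1.5,5.8]
    - [-2.22,-1.18,0.4,0.4,3.3,1.4,5.8]
    - [0,0,0,0,0,0,5.8]

```text
clock: 24.52
eef_pos: [454.7, -51.2, 200.6]
eef_rot: [-3.141, 0.0, 1.691]
wrist_force: [0.3, 0.4, -1.6]
finger_gap: 63.7
```

```bash
python3 - <<'E'
from h import *
st()
p=shot('scene','s20.png');cv2.imwrite('pics/s20d.png',cv2.resize(cv2.imread('pics/s20.png')[110:260,160:360],(800,600),interpolation=cv2.INTER_CUBIC))
p=shot('top','t20.png');cv2.imwrite('pics/t20d.png',cv2.resize(cv2.imread('pics/t20.png')[130:280,165:365],(800,600),interpolation=cv2.INTER_CUBIC))
a=plan([450,-58,60],Rd(97),4,5.8)
E
```

```text
24.52 [454.7 -51.2 200.6] [-180.     0.    96.9] F [ 0.3  0.4 -1.6] M [-0.03  0.04  0.02] gap 63.7 q [-0.19  0.12  1.8  -0.    1.22 -0.31]
[[-0.18,-0.15,3.51,0,0,0,5.8],[-0.19,-0.15,3.52,0,0,0,5.8],[-0.18,-0.15,3.51,0,0,0,5.8],[-0.18,-0.15,3.51,0,0.1,0,5.8]]
end [450. -58.  60.] max 3.52 0.1
```

View pics/s20d.png

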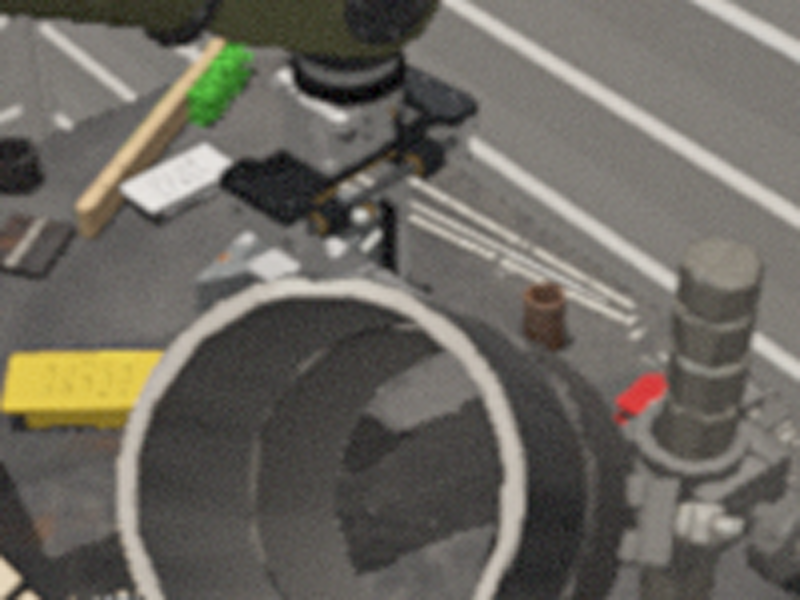

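View pics/t20d.png

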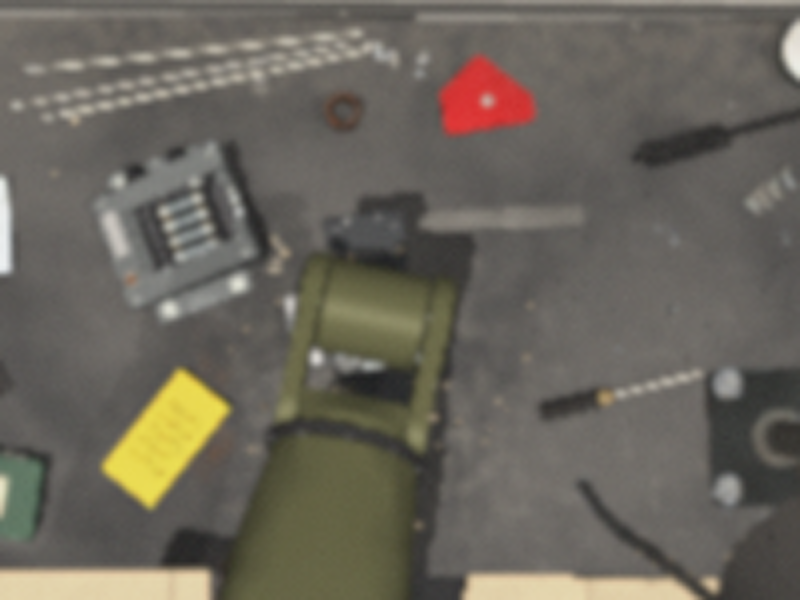

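>>> jog_arm:
  increments:
    - [-0.18,-0.15,3.5,0,0,0,5.8]
    - [-0.18,-0.15,3.5,0,0,0,5.8]
    - [-0.18,-0.15,3.5,0,0,0,5.8]
    - [-0.18,-0.15,3,0,0,0,5.8]
    - [0,0,1,0,0,0,5.8]
    - [0,0,0,0,0,0,5.8]

```text
clock: 25.38
eef_pos: [450.1, -57.5, 55.3]
eef_rot: [-3.141, 0.0, 1.695]
wrist_force: [0.6, -0.4, -2.0]
finger_gap: 63.3
```

```bash
python3 - <<'E'
from h import *
st()
E
```

```text
25.38 [450.1 -57.5  55.3] [-180.     0.    97.1] F [ 0.6 -0.4 -2. ] M [-0.11  0.03 -0.01] gap 63.3 q [-0.21  0.33  1.94 -0.    0.87 -0.33]
```

>>> jog_arm:
  increments:
    - [0,0,0.5,0,0,0,5.8]
    - [0,0,0.4,0,0,0,5.8]
    - [0,0,0.3,0,0,0,5.8]
    - [0,0,0,0,0,0,5.8]

```text
clock: 25.88
eef_pos: [449.7, -58.1, 42.9]
eef_rot: [-3.141, 0.0, 1.693]
wrist_force: [0.6, 1.2, -2.8]
finger_gap: 63.4
```

```bash
python3 - <<'E'
from h import *
st()
E
```

```text
25.88 [449.7 -58.1  42.9] [-180.    0.   97.] F [ 0.6  1.2 -2.8] M [-0.11  0.05  0.02] gap 63.4 q [-0.21  0.35  1.95 -0.    0.84 -0.33]
```

>>> jog_arm:
  increments:
    - [0,0,0.15,0,0,0,5.8]
    - [0,0,0.1,0,0,0,5.8]
    - [0,0,0,0,0,0,5.8]

```text
clock: 26.25
eef_pos: [449.8, -58.1, 40.4]
eef_rot: [-3.141, 0.0, 1.693]
wrist_force: [0.7, -0.2, -1.3]
finger_gap: 63.3
```

```bash
python3 - <<'E'
from h import *
st()
E
```

```text
26.25 [449.8 -58.1  40.4] [-180.    0.   97.] F [ 0.7 -0.2 -1.3] M [-0.11  0.12 -0.06] gap 63.3 q [-0.21  0.35  1.95 -0.    0.84 -0.33]
```

>>> jog_arm:
  increments:
    - [0,0,0.1,0,0,0,5.8]
    - [0,0,0.05,0,0,0,5.8]
    - [0,0,0,0,0,0,5.8]

```text
clock: 26.62
eef_pos: [449.9, -58.0, 39.5]
eef_rot: [-3.141, 0.0, 1.693]
wrist_force: [-3.2, 1.5, 10.5]
finger_gap: 63.3
```

```bash
python3 - <<'E'
from h import *
st()
E
```

```text
26.62 [449.9 -58.   39.5] [-180.    0.   97.] F [-3.2  1.5 10.5] M [ 0.16  1.03 -0.07] gap 63.3 q [-0.21  0.36  1.95 -0.    0.84 -0.33]
```

>>> jog_arm:
  increments:
    - [0,0,-0.04,0,0,0,5.8]
    - [0,0,0,0,0,0,6.6]
    - [0,0,0,0,0,0,7.5]
    - [0,0,0,0,0,0,8.5]
    - [0,0,0,0,0,0,9.4]
    - [0,0,-1,0,0,0,9.4]
    - [0,0,-3,0,0,0,9.4]
    - [0,0,-5,0,0,0,9.4]
    - [0,0,-6,0,0,0,9.4]
    - [0,0,-6,0,0,0,9.4]
    - [0,0,-3,0,0,0,9.4]
    - [0,0,0,0,0,0,9.4]

```text
clock: 28.12
eef_pos: [450.3, -58.0, 281.8]
eef_rot: [3.138, 0.002, 1.693]
wrist_force: [0.2, 0.7, -1.2]
finger_gap: 94.4
```

```bash
python3 - <<'E'
from h import *
st()
plan([300,330,270],Rd(150),12,9.4)
E
```

```text
28.12 [450.3 -58.  281.8] [1.798e+02 1.000e-01 9.700e+01] F [ 0.2  0.7 -1.2] M [-0.04  0.03  0.02] gap 94.4 q [-0.21  0.04  1.7  -0.    1.4  -0.33]
[[3.36,-0.85,0.09,0,0,-4.4,9.4],[3.42,-0.59,0.09,0,0,-4.4,9.4],[3.45,-0.32,0.09,0,0.1,-4.4,9.4],[3.47,-0.06,0.09,0.1,0,-4.5,9.4],[3.46,0.22,0.1,0,0,-4.4,9.4],[3.44,0.48,0.09,0,0,-4.4,9.4],[3.38,0.74,0.1,0,0,-4.4,9.4],[3.32,1,0.09,0,0,-4.4,9.4],[3.24,1.25,0.1,0,0,-4.4,9.4],[3.13,1.5,0.09,0,0.1,-4.4,9.4],[3,1.73,0.1,0,0,-4.5,9.4],[2.86,1.96,0.1,0.1,0,-4.4,9.4]]
end [300. 330. 270.] max 3.47 4.5
```

Next I'll swing the arm aside for a clear final look.

>>> jog_arm:
  increments:
    - [3.36,-0.85,0.09,0,0,-4.4,9.4]
    - [3.42,-0.59,0.09,0,0,-4.4,9.4]
    - [3.45,-0.32,0.09,0,0,-4.4,9.4]
    - [3.47,-0.06,0.09,0,0,-4.5,9.4]
    - [3.46,0.22,0.1,0,0,-4.4,9.4]
    - [3.44,0.48,0.09,0,0,-4.4,9.4]
    - [3.38,0.74,0.1,0,0,-4.4,9.4]
    - [3.32,1,0.09,0,0,-4.4,9.4]
    - [3.24,1.25,0.1,0,0,-4.4,9.4]
    - [3.13,1.5,0.09,0,0,-4.4,9.4]
    - [3,1.73,0.1,0,0,-4.5,9.4]
    - [2.86,1.96,0.1,0,0,-4.4,9.4]
    - [0,0,0,0,0,0,9.4]

```text
clock: 29.75
eef_pos: [298.5, 330.9, 266.6]
eef_rot: [-3.139, -0.001, 2.622]
wrist_force: [0.4, 1.0, 0.5]
finger_gap: 94.0
```

```bash
python3 - <<'E'
from h import *
st()
p=shot('scene','s21.png');cv2.imwrite('pics/s21d.png',cv2.resize(cv2.imread('pics/s21.png')[110:260,160:360],(800,600),interpolation=cv2.INTER_CUBIC))
p=shot('top','t21.png');cv2.imwrite('pics/t21d.png',cv2.resize(cv2.imread('pics/t21.png')[130:280,165:365],(800,600),interpolation=cv2.INTER_CUBIC))
for k in ('box_cover','flat_bar'):
    for r in recognise(p,k): print(k,r['conf'],c2w(p,r['centre']).round(0))
E
```

```text
29.75 [298.5 330.9 266.6] [-1.798e+02 -1.000e-01  1.502e+02] F [0.4 1.  0.5] M [-0.01  0.03 -0.01] gap 94.0 q [ 0.75  0.03  1.74  0.    1.37 -0.3 ]
box_cover 0.93 [447. -34.  24.]
box_cover 0.93 [344. 155.  24.]
box_cover 0.55 [549. 346.  19.]
```

View pics/t21d.png

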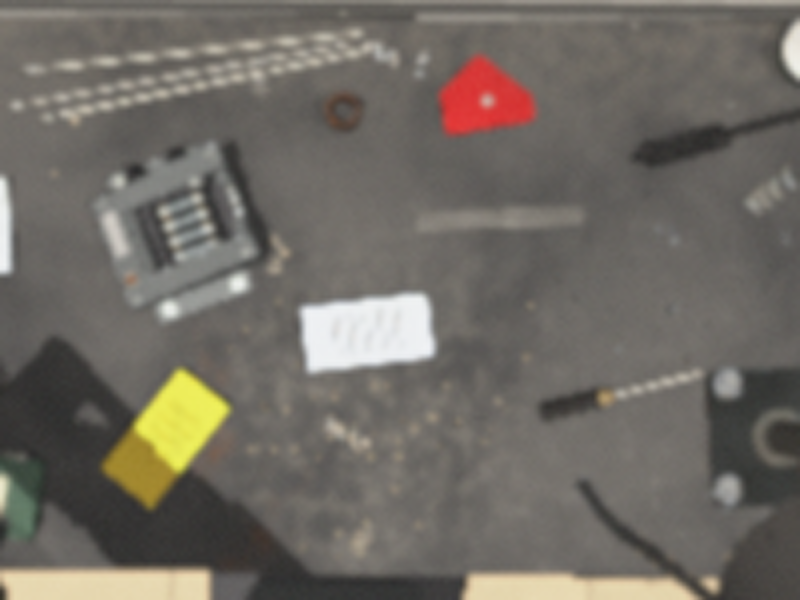

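View pics/s21d.png

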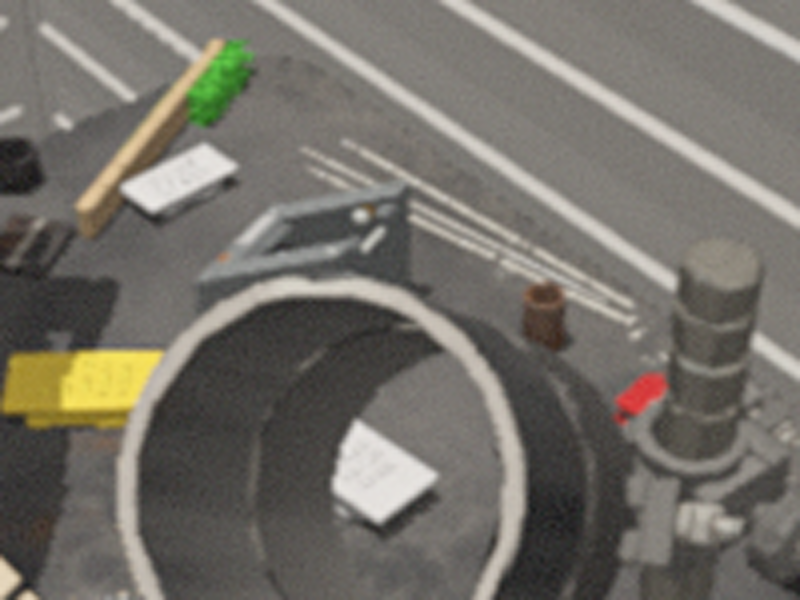

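The top view shows the fuses exposed at (185,225), the cover lying at (368,332), the bar at (500,218), and the bystanders where they were. The scene view, through the ring, shows the cover sitting flat at about (390,475). I'm handing in.

```bash
python3 -c "
from h import *
st();print(sign_off())"
```

```text
29.95 [299.8 329.3 267.6] [-179.9   -0.   149.9] F [ 0.1  0.6 -0.1] M [-0.01 -0.01  0.02] gap 94.1 q [ 0.75  0.03  1.74 -0.    1.37 -0.3 ]
the job is handed in; nothing more can be done
None
```

The cover is off the control box and the fuses are exposed. The job was handed in at about 30 s with the gripper open and clear of everything.

**What I did:**
- I put the bar about 30 mm past the sill, in the notch, and levered it through about 37°. The force first rose, then dropped off. The cover was still standing up after I drew the bar out.
- I laid the bar back flat almost exactly where it had been.
- I then gripped the cover across its width (gap 63.5 mm against its 64 mm), lifted it off and set it flat on clear table.

**Last checks:**
- The top view shows the fuses uncovered. The bar and cover lie on the table, and I saw no change in the bystanders by eye.
- The cover's face measures 24 mm high, against 25 mm expected when flat.

**What disagreed or fell short:**
- While I closed on the cover, the wrist briefly read about 20 N sideways and 19 N upward. A fingertip was probably touching the rim or the cover sat askew. It cleared as I lifted.
- In the last picture the network put the cover about 12 mm from where I expected along its length. This could be measuring error or a small slip; it does not affect how it lies.
- The network did not report the bar in that last picture, so I confirmed it by eye only.

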